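# Press the spacer and vial block onto a sloped sample dock

## Robot

A 7-joint arm with a two-finger parallel gripper is mounted at the origin on the work surface. World frame = base frame: x ahead of the robot, y to its left, z up, the work surface at z = 0. Lengths are in m, angles in rad, forces in N, time in s.
With the tool pointing down it reaches from about 0.35 to 0.9 m from the base axis. Payload 8.1 kg.
Tool frame: the origin (TCP) lies midway between the tips of the shut fingers; the grasp point (between the pads) lies 19 mm behind it; z points along the fingers, y is the direction in which the jaws open and shut (so a half turn about z gives the same grasp; the last joint's range is limited). The gripper opens to 92 mm and grips with 3 to 60 N. Pads are 19 mm wide; open, the fingers measure 130 mm over their backs; the gripper's body (75 mm by 190 mm) begins 47 mm behind the grasp point.
Start: joints at [-1.264, 0.434, 0.025, 1.573, -0.012, 1.134, -0.075], TCP at [0.249, 0.573, 0.227] pointing down, gripper open.
Joint ranges: [-2.62, 2.62], [-0.44, 2.09], [-1.27, 1.32], [0.08, 2.57], [-1.32, 4.46], [0.12, 2], [-2.74, 2.74]. Speed limits (rad/s): [2.22, 2.22, 3.01, 3.01, 3.14, 3.14, 3.14].

## Interface

Orientations are given as a rotation vector (axis times angle).
In Python, from cell import arm gives the robot as it stands. The module is installed in compiled form; this text tells all that it offers.
- The arm moves only by the tool jog_arm, never from a script. Its argument "increments" is a list of rows, each an object with "slide": the shift along the tool's x, y, z in mm, a list of three; "roll": the turn about the tool's z in rad; "gripper": the opening, from 0 (shut) to 1 (fully open). In form: [{"slide": [x, y, z], "roll": roll, "gripper": gripper}, ...]. A call has exactly 10 rows; each row is the pose to reach, as a shift and turn from the pose commanded when the call began, along the tool's axes at that moment; what a row does not reach only later rows make up. A row lasts 1/12 s, in which the tool goes at most 41.7 mm and 7.16 degrees, less where a joint would pass 70% of its speed; a pose out of reach is approached as far as the arm can. A call with a gripper value outside its range is refused whole. The fingers move at their own pace and stop on an object; "newtons" is the grip in N (left out, the last holds). Time passes only in rows, so rows that repeat a pose let the fingers close, or fill a call up. It gives the time, the measured TCP pose, the force and the opening at its end, in the units of the state.
- arm.observe(): the state, without advancing time (a new reading comes with each control period).
- arm.get_image(name): name is "scene" or "side" or "wrist"; returns a dict with "frame" (400x640x3 uint8, blue, green, red), "depth" (400x640 float32, m along the optical axis (not along the pixel's ray), 0 where there is no reading), "intrinsics" (3x3 intrinsics, pixels), "R" (3x3) and "t" (3): a world point X has camera coordinates R X + t; the wrist camera has in their place "hand_eye" (4x4, takes a point from camera to tool coordinates, whose origin is the TCP and whose axes are the flange's). Camera axes: x right, y down, z forward; pixel columns grow to the right and rows downward; lengths in m; the calibration is good to about 2 mm. The wrist camera is an equidistant fisheye: a pixel r from the principal point sees the ray r / f radians off the axis. A picture is of the moment at which its call begins: read the wrist's pose just before it.
- arm.sign_off(): hands the job in, once; it reports no verdict.
The state is a dict: "clock": time; "joints": joint angles; "dq": joint speeds; "joint_efforts": joint torques, N m; "position": TCP position; "ee_rot": TCP orientation; "force": force on the tool from outside, world axes, zero at the start; "ft_torque": the same for the moment, N m; "width": opening from 0.0 (shut) to 1.0 (fully open).
Only numpy, scipy, OpenCV 4.12 (cv2) and the standard library are available. Lean on these libraries where they do the work, as an engineer would, in place of code of your own. Each camera call takes 0.05 s, during which the arm holds its last target.

## Task

Build up the sample stage on the sloped dock: first press the metal spacer block down onto the dock's studs until it sits fully home, flat on the dock's face, then press the vial block onto the studs on top of the spacer until it is fully home too. Leave both blocks seated and let go, and leave the bottle, beaker and jar where they stand.

Things in the scene. Friction and masses are not known exactly. Their poses are not given: they have to be found in the camera images.
- deck: Flat grey face of the fixed dock, 134 (x) x 130 mm, sloping 25 degrees and rising away from the robot (yaw varies). Origin: centre of the face, 75 mm above the bench; z square out of the face (25 degrees from vertical, leaning to the robot), x up the slope, y across. Two round studs stand along z at x = -30 and +30 mm, a sprung catch at the origin. The dock's foot is 170 x 140 mm.
- deck_stud (a point): Tip of the dock's upper stud, at x = +30 mm of the face. Studs (dock and spacer alike) are 14 mm thick and 14 mm high, the top 5 mm tapering to 9 mm. The catch between the studs is a 10 x 10 mm post, 15 mm high, with a sprung ball on its +y and -y side (23 mm over the balls).
- spacer: Loose aluminium block, 90 (x) x 50 (y) x 34 mm (z), about 0.2 kg, upright on the bench at the start. Origin: centre of its underside; z up, x along its length. On top it has two studs and a catch like the dock's. Its underside has two sockets and a pocket that fit studs and catch with 1 mm play; it fits either way round (half turn).
- spacer_top (a point): Centre of the spacer's top face, 34 mm above its underside; studs stand at x = -30 and +30 mm of the spacer. Pressing, for both blocks: about 10 to 6 mm from home the catch resists with 6 to 12 N along z, then snaps and draws the block in; it is home when its underside lies flat on the layer below. Its weight does not seat it.
- vial_block: Loose grey plastic block, 90 (x) x 50 (y) x 34 mm (z), about 0.2 kg, upright on the bench at the start. Origin: centre of its underside; z up, x along its length. Its underside is like the spacer's and fits the spacer's studs and catch either way round.
- vial_top (a point): Centre of the vial block's top face, 34 mm above its underside. Two rows (y = -12 and +12 mm) of four small amber vials with black caps, 12 mm thick, are fixed there and stand 14 mm above this face.
- reagent: Bystander: amber bottle with white cap, 60 mm in diameter, 130 mm high; origin under its centre.
- beaker: Bystander: open glass beaker, 68 mm in diameter, 85 mm high; origin under its centre.
- jar: Bystander: glass jar with black lid, 56 mm in diameter, 70 mm high; origin under its centre.
Things that resemble listed ones, but are neither listed nor needed, are in the scene too. Leave any blue look-alike of the vial_block alone.

How it is judged:
On the way, in this order (a step that is already met when the one before it is completed fails the run):
1. the spacer is pressed fully home on the dock's studs (distance between deck and spacer below 0.0035 m and angle between the z axis of spacer and the z axis of deck, either way round below 0.05 rad and angle between the x axis of spacer and the x axis of deck, either way round below 0.08 rad), for 0.2 s.
2. the vial block is pressed fully home on the spacer's studs (distance between spacer_top and vial_block below 0.0035 m and angle between the z axis of vial_block and the z axis of spacer, either way round below 0.05 rad and angle between the x axis of vial_block and the x axis of spacer, either way round below 0.08 rad), for 0.2 s.
At the end, for the whole second after the job is handed in: The spacer lies flat and home on the dock's face (its underside centre within 3.5 mm of the face's centre, its z axis within 0.05 rad and its x axis within 0.08 rad of the dock's, either way round), the vial block lies likewise home on the spacer's top face, and both are at rest (under 0.02 m/s) (all of step 1 and all of step 2 and linear speed of each of spacer, vial_block below 0.02 m/s); the robot touches nothing.
It fails at once if the amber reagent bottle is shifted more than 25 mm or tipped (distance of reagent from where it was at the start of the episode above 0.025 m or angle between reagent's own z axis and vertical above 0.35 rad).
It fails at once if the glass beaker is shifted more than 25 mm or tipped (distance of beaker from where it was at the start of the episode above 0.025 m or angle between beaker's own z axis and vertical above 0.35 rad).
It fails at once if the glass jar is shifted more than 25 mm or tipped (distance of jar from where it was at the start of the episode above 0.025 m or angle between jar's own z axis and vertical above 0.35 rad).
It also fails if it takes over 61 s, if anything falls off the work surface, if the arm or the gripper's body presses on something with over 40 N, if the wrist force passes 120 N, or if a joint passes its speed limit or range.

## Working session

There is one attempt and no reset: what is moved stays moved. The work goes in short steps, Python scripts to look and compute and a tool call to move; the robot and the scene stay as the last step left them, time stands still between calls to the robot, and variables do not carry over. Pictures are saved under pics/ and viewed, and the job is handed in when it is done.

Besides the shell and the picture viewer there is one more tool, called after ">>>" as a command line: name --argument value ..., lists and objects as JSON in quotes. jog_arm: Moves the arm, as the interface text tells. Its arguments: {"type":"object","properties":{"increments":{"type":"array"},"newtons":{"type":"number"}},"required":["increments"]}

```bash
mkdir -p pics; cat > h.py <<'E'
import numpy as np, cv2
from scipy.spatial.transform import Rotation as R
from cell import arm
def snap(n,tag):
    s=arm.observe(); im=arm.get_image(n); cv2.imwrite(f'pics/{tag}.png',im['frame']); 
    np.savez(f'pics/{tag}.npz',pos=s['position'],rot=s['ee_rot'],**im); return s,im
def load(tag): return dict(np.load(f'pics/{tag}.npz'))
def world(im,u,v,z=None):
    K=im['intrinsics']; 
    ray=np.array([(u-K[0,2])/K[0,0],(v-K[1,2])/K[1,1],1.]); Rm=im['R'];t=im['t']
    if z is None: return Rm.T@(ray*im['depth'][int(v),int(u)]-t)
    c=-Rm.T@t; d=Rm.T@ray; return c+d*(z-c[2])/d[2]
E
python3 - <<'E'
from h import *
np.set_printoptions(precision=4,suppress=True)
s=arm.observe();print(s); print(R.from_rotvec(s['ee_rot']).as_matrix())
for n in ['scene','side','wrist']:
    _,im=snap(n,n+'0'); print(n,{k:v for k,v in im.items() if k not in('frame','depth')})
E
```

```text
{'clock': 0.0, 'joints': array([-1.2636,  0.4352,  0.025 ,  1.5741, -0.0116,  1.134 , -0.0751]), 'dq': array([-0.0007,  0.0016,  0.0007, -0.0001, -0.0006,  0.0018,  0.0006]), 'joint_efforts': array([ -0.0011, -66.7866,   0.9844, -31.4431,  -0.0605,   0.0436,
         0.0001]), 'position': array([0.2488, 0.5727, 0.2259]), 'ee_rot': array([-0.6393, -3.0757,  0.0025]), 'force': array([ 0.1975, -0.3354,  0.52  ]), 'ft_torque': array([-0.0541, -0.0248,  0.0019]), 'width': 0.9970792594968978}
[[-0.9172  0.3985 -0.0005]
 [ 0.3985  0.9172 -0.0015]
 [-0.0001 -0.0016 -1.    ]]
scene {'intrinsics': array([[512.0975,   0.    , 311.0646],
       [  0.    , 512.0975, 192.5482],
       [  0.    ,   0.    ,   1.    ]]), 'R': array([[-0.8447,  0.5352,  0.0038],
       [ 0.4267,  0.6777, -0.5989],
       [-0.3231, -0.5043, -0.8008]]), 't': array([ 0.4494, -0.2493,  1.6324])}
side {'intrinsics': array([[442.8998,   0.    , 326.9862],
       [  0.    , 442.8998, 203.3645],
       [  0.    ,   0.    ,   1.    ]]), 'R': array([[-0.9993, -0.035 ,  0.0165],
       [-0.0354,  0.6562, -0.7537],
       [ 0.0155, -0.7537, -0.657 ]]), 't': array([0.5758, 0.0332, 1.201 ])}
wrist {'intrinsics': array([[309.7069,   0.    , 322.7593],
       [  0.    , 309.7069, 201.9612],
       [  0.    ,   0.    ,   1.    ]]), 'hand_eye': array([[ 0.0009, -0.9555, -0.2949,  0.0798],
       [ 1.    ,  0.0007,  0.0007, -0.0003],
       [-0.0005, -0.2949,  0.9555, -0.1589],
       [ 0.    ,  0.    ,  0.    ,  1.    ]])}
```

View pics/scene0.png

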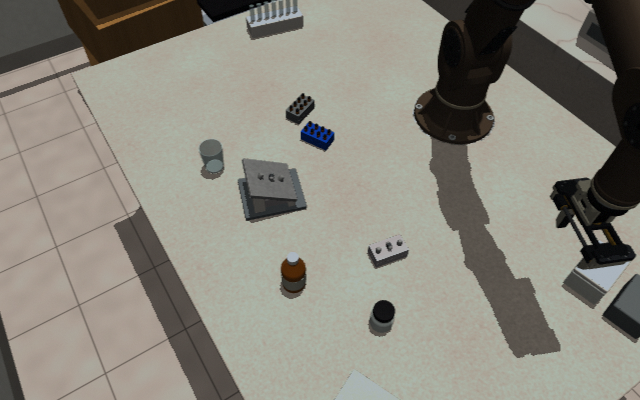

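View pics/side0.png

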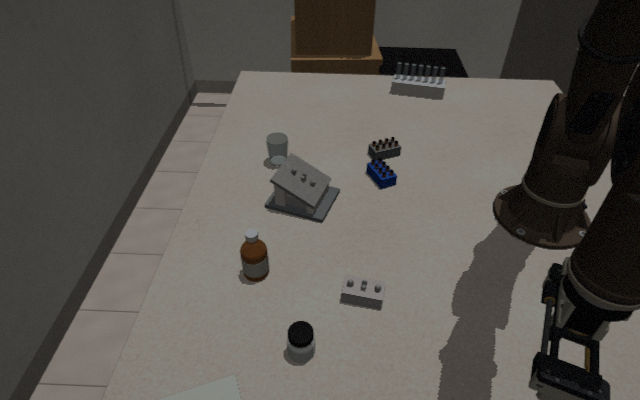

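View pics/wrist0.png

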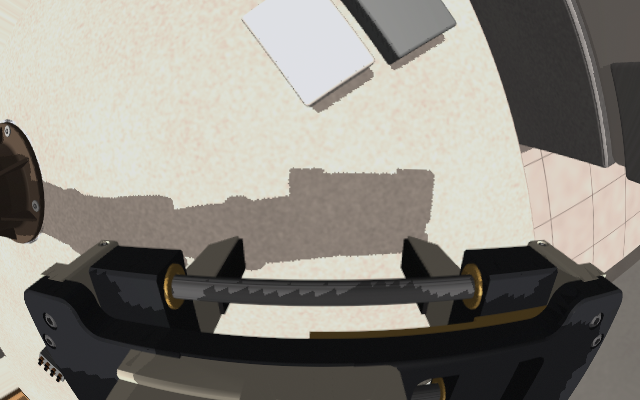

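The scene view shows the spacer (silver, two studs and a catch) at (388,250) and the dock at (272,185). The grey vial block is at (300,107), the blue look-alike at (318,135), and a white tube rack at (275,18). The bottle is at (293,272), the beaker at (211,155) and the jar at (383,316). Next I'll check close crops and measure.

```bash
python3 - <<'E'
from h import *
a=cv2.imread('pics/scene0.png');b=cv2.imread('pics/side0.png')
def cr(im,x,y,w,h,k): return cv2.resize(im[y:y+h,x:x+w],None,fx=k,fy=k,interpolation=cv2.INTER_CUBIC)
t1=np.hstack([cr(a,230,145,80,75,5),cr(a,350,222,80,75,5)])
t2=np.hstack([cr(a,275,85,80,40,5),cr(b,350,130,80,40,5)])
cv2.imwrite('pics/crop1.png',np.vstack([t1,t2]))
E
```

```text
(no output)
```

View pics/crop1.png

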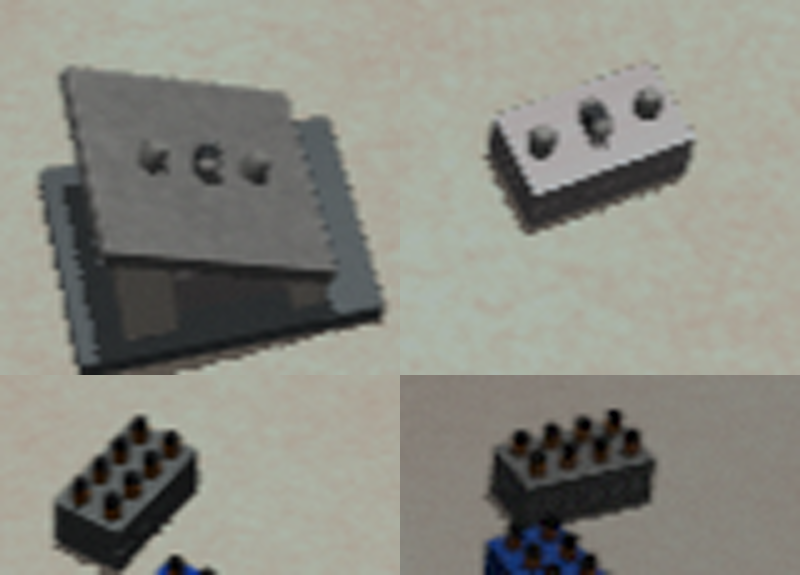

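```bash
python3 - <<'E'
from h import *
np.set_printoptions(precision=4,suppress=True)
def cloud(im,x0,y0,x1,y1):
    v,u=np.mgrid[y0:y1,x0:x1]; K=im['intrinsics'];d=im['depth'][y0:y1,x0:x1]
    m=d>0; u,v,d=u[m],v[m],d[m]
    P=np.c_[(u-K[0,2])/K[0,0]*d,(v-K[1,2])/K[1,1]*d,d]
    return (P-im['t'])@im['R']
def rect(P,name):
    r=cv2.minAreaRect((P[:,:2]*1000).astype(np.float32)); print(name,len(P),r, 'z',np.percentile(P[:,2],[5,50,95]))
A=load('scene0');B=load('side0')
for nm,im,bs in (('scene',A,dict(sp=(360,228,418,272),vb=(280,88,322,126),blue=(296,118,340,155),jar=(365,295,402,340),bot=(275,248,312,300),beak=(195,135,228,178),white=(560,250,630,310))),
              ('side',B,dict(sp=(335,270,392,315),vb=(362,132,405,162),blue=(360,158,402,190),jar=(280,315,320,365),bot=(235,225,275,285),beak=(260,128,295,170)))):
    for k,b in bs.items():
        P=cloud(im,*b); Q=P[(P[:,2]>0.008)]
        print(nm,k,'mean',Q.mean(0),end=' '); rect(Q,'all')
        T=P[abs(P[:,2]-0.034)<0.005]
        if k in('sp','vb','blue') and len(T)>10: rect(T,'   top'); print('   ',T.mean(0))
# dock plane
for nm,im,b in (('scene',A,(235,150,310,220)),('side',B,(262,150,345,222))):
    P=cloud(im,*b); Q=P[(P[:,2]>0.035)&(P[:,2]<0.125)]
    best=None;rng=np.random.default_rng(0)
    for _ in range(500):
        q=Q[rng.choice(len(Q),3,replace=False)];n=np.cross(q[1]-q[0],q[2]-q[0]);n/=np.linalg.norm(n)+1e-9
        if abs(n[2])<0.8: continue
        m=abs((Q-q[0])@n)<0.003
        if best is None or m.sum()>best.sum(): best=m
    F=Q[best]; c=F.mean(0);n=np.linalg.svd(F-c)[2][2]; n*=np.sign(n[2])
    print(nm,'plane',len(F),c,n,np.degrees(np.arccos(n[2])),'upslope yaw',np.degrees(np.arctan2(-n[1],-n[0])))
    ux=np.array([-n[0],-n[1],0]);ux/=np.linalg.norm(ux); ux=ux-ux@n*n;ux/=np.linalg.norm(ux);uy=np.cross(n,ux)
    L=np.c_[(F-c)@ux,(F-c)@uy]*1000
    r=cv2.minAreaRect(L.astype(np.float32));print(r)
    cc=c+ux*r[0][0]/1e3+uy*r[0][1]/1e3;print('centre',cc)
    D=Q[((Q-c)@n>0.007)]; print('proud',len(D));
    print(np.c_[(D-cc)@ux,(D-cc)@uy,(D-cc)@n][:40]*1000)
E
```

```text
scene sp mean [0.4912 0.3002 0.0322] all 801 ((486.2018127441406, 296.3558349609375), (55.30570983886719, 93.16048431396484), 79.56794738769531) z [0.013  0.0336 0.0467]
   top 540 ((485.8552551269531, 296.45135498046875), (55.29764175415039, 92.42486572265625), 79.66635131835938) z [0.0301 0.0341 0.0378]
    [0.488  0.2978 0.034 ]
scene vb mean [ 0.4116 -0.249   0.0324] all 534 ((397.5297546386719, -225.07601928710938), (108.71392822265625, 127.12065887451172), 22.655799865722656) z [0.0119 0.0336 0.0483]
   top 243 ((400.8946838378906, -232.39529418945312), (110.01893615722656, 108.75336456298828), 24.202497482299805) z [0.0298 0.0338 0.0381]
    [ 0.4094 -0.2532  0.0338]
scene blue mean [ 0.4271 -0.1339  0.0311] all 594 ((418.8545227050781, -159.04193115234375), (146.42962646484375, 90.63732147216797), 82.4657211303711) z [0.0104 0.0328 0.0475]
   top 279 ((421.9211730957031, -138.58535766601562), (56.04104232788086, 92.12747192382812), 25.533737182617188) z [0.0303 0.0339 0.0382]
    [ 0.4254 -0.1331  0.034 ]
scene jar mean [0.6193 0.4409 0.0554] all 639 ((614.8079223632812, 436.
[... 4252 characters left out ...]
31.4877  2.1484  7.2826]
 [29.2071  1.803   8.9394]
 [27.1973 -1.9526  7.3473]
 [24.7631 -0.3089 10.8953]
 [25.3882  4.4989 10.4154]
 [23.1532  3.6895 11.6233]
 [24.0907  4.3631  7.2003]
 [ 4.3178 -9.8985 11.5437]
 [ 1.9936 -9.2203 14.1591]
 [ 4.8642 -2.426  13.5231]
 [ 2.481  -0.3368 17.4658]
 [ 0.5297 -7.0743 13.101 ]
 [-1.6255 -9.9165 12.414 ]
 [ 3.3844  0.0946 12.8361]
 [ 1.0339  1.6546 16.2872]
 [-1.1057 -1.1262 15.6327]
 [-3.1378 -6.6438 12.4118]
 [ 4.0956  4.3164 11.7961]
 [ 1.709   6.6447 15.9891]
 [-0.3958  3.2991 14.782 ]
 [-2.5701  1.2413 14.8054]
 [-4.5936 -4.6116 11.2496]
 [ 4.8926  6.8519  9.1577]
 [ 2.5209  8.812  13.0176]
 [ 0.335   7.1999 13.4527]
 [-1.9743  8.2508 16.4277]]
```

```bash
cat >> h.py <<'E'
def cloud(im,x0,y0,x1,y1):
    v,u=np.mgrid[y0:y1,x0:x1]; K=im['intrinsics'];d=im['depth'][y0:y1,x0:x1]
    m=d>0; u,v,d=u[m],v[m],d[m]
    P=np.c_[(u-K[0,2])/K[0,0]*d,(v-K[1,2])/K[1,1]*d,d]
    return (P-im['t'])@im['R'], im['frame'][v,u].astype(int)
from scipy.optimize import minimize
def fitrect(P,L=90,W=50):
    # smallest-cost pose of LxW rectangle containing points
    P=P*1000; 
    def cost(q):
        c,s=np.cos(q[2]),np.sin(q[2]); d=P-q[:2]; a=abs(d@[c,s])-L/2; b=abs(d@[-s,c])-W/2
        return np.sum(np.maximum(a,0)**1+np.maximum(b,0)**1)
    best=None
    for y0 in np.arange(0,np.pi,np.pi/12):
        r=minimize(cost,[*P.mean(0),y0],method='Nelder-Mead',options=dict(maxiter=2000,xatol=1e-3,fatol=1e-3))
        if best is None or r.fun<best.fun: best=r
    q=best.x; return q[0],q[1],np.degrees(q[2])%180,best.fun/len(P)
E
python3 - <<'E'
from h import *
for nm,b in (('scene0',dict(sp=(360,228,418,272),vb=(280,88,322,126),blue=(296,118,340,155))),('side0',dict(sp=(335,270,392,315),vb=(362,132,405,162),blue=(360,158,402,190)))):
    im=load(nm)
    for k,x in b.items():
        P,C=cloud(im,*x); isb=(C[:,0]-C[:,2])>40
        m=(P[:,2]>0.01)&(P[:,2]<0.039)&(isb if k=='blue' else ~isb)
        if k=='vb':
            # drop points close to blue centroid
            m&=P[:,1]<-0.185
        Q=P[m]; print(nm,k,m.sum(),np.round(fitrect(Q[:,:2]),1), np.round(fitrect(P[m&(P[:,2]>.03)][:,:2]),1))
E
```

```text
scene0 sp 695 [4.871e+02 2.966e+02 1.691e+02 1.000e-01] [486.9 296.2 169.4   0. ]
scene0 vb 367 [ 4.061e+02 -2.617e+02  2.350e+01  1.000e-01] [ 406.2 -262.    23.9    0. ]
scene0 blue 352 [ 4.241e+02 -1.366e+02  1.167e+02  1.000e-01] [ 4.241e+02 -1.370e+02  1.163e+02  1.000e-01]
side0 sp 908 [488.3 294.7 168.8   0. ] [488.2 294.2 168.9   0. ]
side0 vb 379 [ 4.070e+02 -2.628e+02  2.280e+01  1.000e-01] [ 4.075e+02 -2.639e+02  2.300e+01  1.000e-01]
side0 blue 167 [ 423.4 -138.6  116.7    0. ] [ 424.  -138.7  116.1    0. ]
```

```bash
cat >> h.py <<'E'
def goto(x,y,z,yaw=None):
    """slide (mm) and roll to put TCP at xyz (m) with tool x at yaw deg (mod 180)"""
    s=arm.observe(); M=R.from_rotvec(s['ee_rot']).as_matrix(); d=M.T@(np.array([x,y,z])-s['position'])*1000
    r=0
    cur=np.degrees(np.arctan2(M[1,0],M[0,0]))
    if yaw is not None: 
        dy=(yaw-cur+90)%180-90; r=-np.radians(dy)
    print('t',round(s['clock'],2),'pos',np.round(s['position'],4),'yaw',round(cur,2),'slide',np.round(d,1),'roll',np.round(r,4),'F',np.round(s['force'],2),'T',np.round(s['ft_torque'],3),'w',round(s['width']*92,1))
E
python3 -c "
from h import *
goto(.5152,.290,.10,169.2);goto(.5152,.290,.02,169.2)"
```

```text
t 0.15 pos [0.2489 0.5729 0.2261] yaw 156.51 slide [-357.  -153.2  126.4] roll -0.2214 F [ 0.89  0.4  -0.37] T [-0.013  0.011  0.028] w 91.9
t 0.15 pos [0.2489 0.5729 0.2261] yaw 156.51 slide [-357.  -153.1  206.4] roll -0.2214 F [ 0.89  0.4  -0.37] T [-0.013  0.011  0.028] w 91.9
```

>>> jog_arm --increments '[{"slide":[-36,-15,13],"roll":-0.03,"gripper":1},{"slide":[-72,-31,26],"roll":-0.06,"gripper":1},{"slide":[-108,-46,40],"roll":-0.1,"gripper":1},{"slide":[-144,-62,53],"roll":-0.13,"gripper":1},{"slide":[-180,-77,66],"roll":-0.16,"gripper":1},{"slide":[-216,-92,80],"roll":-0.2,"gripper":1},{"slide":[-252,-108,93],"roll":-0.22,"gripper":1},{"slide":[-288,-123,106],"roll":-0.22,"gripper":1},{"slide":[-324,-139,118],"roll":-0.221,"gripper":1},{"slide":[-357,-153,126],"roll":-0.221,"gripper":1}]' --newtons 4

```text
clock: 0.98
position: [0.5164, 0.288, 0.0994]
ee_rot: [-0.297, -3.127, 0.002]
force: [0.9, 0.3, 0.6]
width: 0.999
```

```bash
python3 -c "
from h import *
snap('wrist','w1')
goto(.5152,.290,.02,169.2)"
```

```text
t 1.03 pos [0.5219 0.28   0.0984] yaw 168.65 slide [ 8.7  8.9 78.3] roll -0.0096 F [ 5.39 -6.11 -0.1 ] T [-0.426 -0.34  -0.006] w 91.9
```

View pics/w1.png

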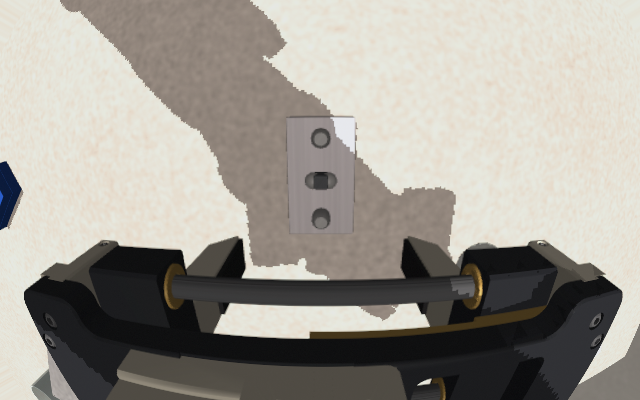

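The wrist view shows the spacer between the jaws, at columns 288–355, centred on about 321, and the arm is still settling. Next I'll descend.

>>> jog_arm --increments '[{"slide":[0,0,0],"roll":0,"gripper":1},{"slide":[0,0,10],"roll":0,"gripper":1},{"slide":[0,0,20],"roll":0,"gripper":1},{"slide":[0,0,30],"roll":0,"gripper":1},{"slide":[0,0,45],"roll":0,"gripper":1},{"slide":[0,0,58],"roll":0,"gripper":1},{"slide":[0,0,68],"roll":0,"gripper":1},{"slide":[0,0,75],"roll":0,"gripper":1},{"slide":[0,0,79],"roll":0,"gripper":1},{"slide":[0,0,79],"roll":0,"gripper":1}]'

```text
clock: 1.87
position: [0.5148, 0.2908, 0.0208]
ee_rot: [-0.295, -3.127, 0.001]
force: [0.4, -0.3, 0.5]
width: 1.0
```

```bash
python3 -c "
from h import *
snap('wrist','w2')
goto(.5152,.290,.02,169.2)"
```

```text
t 1.92 pos [0.5153 0.2908 0.0215] yaw 169.2 slide [-0.1 -0.8  1.5] roll 0.0 F [0.53 0.16 0.45] T [-0.005 -0.04  -0.   ] w 92.5
```

View pics/w2.png

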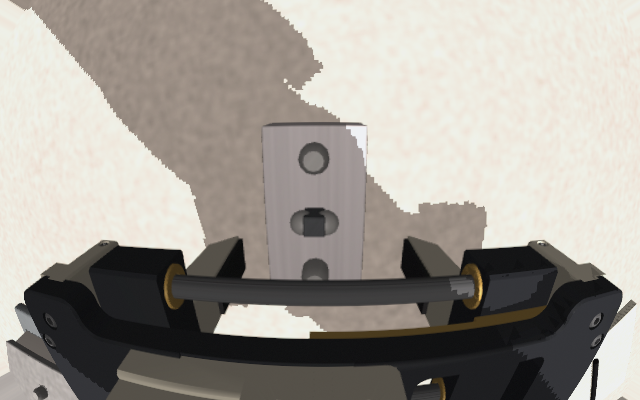

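The wrist view shows the fingers straddling the spacer, which is square and within a few mm of centre. Next I'll close lightly.

>>> jog_arm --increments '[{"slide":[0,0,0],"roll":0,"gripper":0.6},{"slide":[0,0,0],"roll":0,"gripper":0.5},{"slide":[0,0,0],"roll":0,"gripper":0.4},{"slide":[0,0,0],"roll":0,"gripper":0.4},{"slide":[0,0,0],"roll":0,"gripper":0.4},{"slide":[0,0,0],"roll":0,"gripper":0.4},{"slide":[0,0,0],"roll":0,"gripper":0.4},{"slide":[0,0,0],"roll":0,"gripper":0.4},{"slide":[0,0,0],"roll":0,"gripper":0.4},{"slide":[0,0,0],"roll":0,"gripper":0.4}]' --newtons 4

```text
clock: 2.75
position: [0.5156, 0.2902, 0.0218]
ee_rot: [0.297, 3.127, -0.001]
force: [-0.5, -2.4, 2.9]
width: 0.549
```

```bash
python3 -c "
from h import *
goto(.5152,.290,.02,169.2)"
```

```text
t 2.75 pos [0.5156 0.2902 0.0218] yaw 169.16 slide [ 0.3 -0.3  1.8] roll -0.0006 F [-0.55 -2.44  2.92] T [-0.592  0.114  0.011] w 50.5
```

>>> jog_arm --increments '[{"slide":[1.5,0,-3.5],"roll":0,"gripper":0.4},{"slide":[3,0,-6.5],"roll":0,"gripper":0.4},{"slide":[4.5,0,-10],"roll":0,"gripper":0.4},{"slide":[6.3,0,-13],"roll":0,"gripper":0.4},{"slide":[8.2,0,-16],"roll":0,"gripper":0.4},{"slide":[10.3,0,-19],"roll":0,"gripper":0.4},{"slide":[13,0,-22.5],"roll":0,"gripper":0.4},{"slide":[15.5,0,-25.5],"roll":0,"gripper":0.4},{"slide":[18,0,-28],"roll":0,"gripper":0.4},{"slide":[18,0,-28],"roll":0,"gripper":0.4}]' --newtons 3

```text
clock: 3.58
position: [0.4975, 0.2945, 0.0504]
ee_rot: [0.295, 3.127, 0.001]
force: [0.3, -0.2, -0.4]
width: 0.542
```

```bash
python3 - <<'E'
from h import *
goto(.5152,.290,.02,169.2)
snap('side','s3');snap('scene','c3');snap('wrist','w3')
def cr(im,x,y,w,h,k): return cv2.resize(im[y:y+h,x:x+w],None,fx=k,fy=k,interpolation=cv2.INTER_CUBIC)
cv2.imwrite('pics/m3.png',np.vstack([np.hstack([cr(cv2.imread('pics/side0.png'),310,230,100,80,4)*0+cr(cv2.imread('pics/side3.png') if 0 else cv2.imread('pics/s3.png'),310,230,100,80,4),cr(cv2.imread('pics/c3.png'),340,200,100,80,4)]),cr(cv2.imread('pics/w3.png'),120,100,400,140,2)]))
E
```

```text
t 3.58 pos [0.4975 0.2945 0.0504] yaw 169.21 slide [-18.2  -1.1  30.4] roll 0.0001 F [ 0.28 -0.23 -0.4 ] T [-0.054  0.051 -0.003] w 49.9
```

View pics/m3.png

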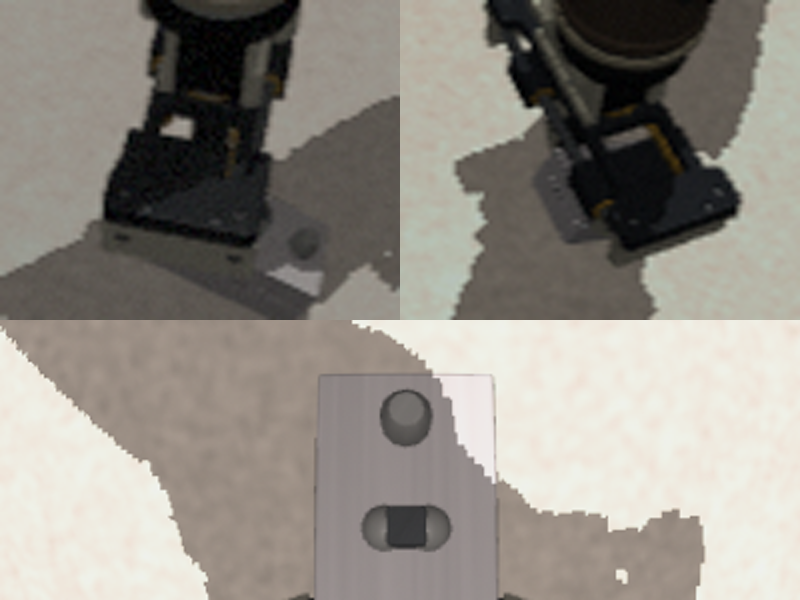

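```bash
cat >> h.py <<'E'
def wcloud(im,x0,y0,x1,y1):
    "tool-frame points"
    v,u=np.mgrid[y0:y1,x0:x1]; K=im['intrinsics'];d=im['depth'][y0:y1,x0:x1]
    m=d>0; u,v,d=u[m],v[m],d[m]
    a=(u-K[0,2])/K[0,0];b=(v-K[1,2])/K[1,1]; th=np.hypot(a,b); k=np.tan(th)/np.maximum(th,1e-9)
    P=np.c_[a*k*d,b*k*d,d]; H=im['hand_eye']
    return P@H[:3,:3].T+H[:3,3]
def plane(P,tol=0.0015,seed=0,it=400):
    rng=np.random.default_rng(seed);best=None
    for _ in range(it):
        q=P[rng.choice(len(P),3,replace=False)];n=np.cross(q[1]-q[0],q[2]-q[0]);n/=np.linalg.norm(n)+1e-12
        m=abs((P-q[0])@n)<tol
        if best is None or m.sum()>best.sum(): best=m
    F=P[best];c=F.mean(0);n=np.linalg.svd(F-c)[2][2]
    return F,c,n*np.sign(n[2])
E
python3 - <<'E'
from h import *
np.set_printoptions(precision=4,suppress=True)
for t,b in (('w2',(270,130,355,250)),('w3',(282,130,366,238))):
    im=load(t);P=wcloud(im,*b);F,c,n=plane(P)
    print(t,len(P),len(F),c*1000,n,'tilt x',np.degrees(np.arctan2(n[0],n[2])),'y',np.degrees(np.arctan2(n[1],n[2])))
E
```

```text
w2 10162 8094 [ 41.783   -5.6683 -14.101 ] [-0.0008  0.0017  1.    ] tilt x -0.04419529804213651 y 0.09666081311861895
w3 9032 7421 [39.9411  0.2964  4.9056] [-0.3853 -0.0045  0.9228] tilt x -22.66468758347284 y -0.27946586812181345
```

>>> jog_arm --increments '[{"slide":[1,0,-1.2],"roll":0,"gripper":0.4},{"slide":[2.1,0,-2.4],"roll":0,"gripper":0.4},{"slide":[2.1,0,-2.4],"roll":0,"gripper":0.4},{"slide":[2.1,0,-2.4],"roll":0,"gripper":0.4},{"slide":[2.1,0,-2.4],"roll":0,"gripper":0.4},{"slide":[2.1,0,-2.4],"roll":0,"gripper":0.4},{"slide":[2.1,0,-2.4],"roll":0,"gripper":0.4},{"slide":[2.1,0,-2.4],"roll":0,"gripper":0.4},{"slide":[2.1,0,-2.4],"roll":0,"gripper":0.4},{"slide":[2.1,0,-2.4],"roll":0,"gripper":0.4}]' --newtons 3

```text
clock: 4.57
position: [0.4958, 0.2944, 0.0521]
ee_rot: [0.296, 3.128, 0.0]
force: [-0.4, -0.5, -1.0]
width: 0.545
```

>>> jog_arm --increments '[{"slide":[0,0,0],"roll":0,"gripper":0.35},{"slide":[0,0,0],"roll":0,"gripper":0.35},{"slide":[0,0,0],"roll":0,"gripper":0.35},{"slide":[0,0,0],"roll":0,"gripper":0.35},{"slide":[0,0,-8],"roll":0,"gripper":0.35},{"slide":[0,0,-20],"roll":0,"gripper":0.35},{"slide":[0,0,-40],"roll":0,"gripper":0.35},{"slide":[0,0,-60],"roll":0,"gripper":0.35},{"slide":[0,0,-80],"roll":0,"gripper":0.35},{"slide":[0,0,-80],"roll":0,"gripper":0.35}]' --newtons 50

```text
clock: 5.4
position: [0.4976, 0.2956, 0.1363]
ee_rot: [0.296, 3.123, 0.006]
force: [0.8, 0.5, -2.5]
width: 0.539
```

```bash
python3 - <<'E'
from h import *
np.set_printoptions(precision=4,suppress=True)
goto(.6,.0,.2,161.6)
_,im=snap('wrist','w4')
P=wcloud(im,282,130,366,238);F,c,n=plane(P)
print(len(P),len(F),c*1000,n,'tilt x',np.degrees(np.arctan2(n[0],n[2])),'y',np.degrees(np.arctan2(n[1],n[2])))
E
```

```text
t 5.4 pos [0.4976 0.2956 0.1363] yaw 169.17 slide [-156.4 -270.8  -64.2] roll 0.1321 F [ 0.78  0.46 -2.51] T [ 0.081 -0.144  0.023] w 49.6
9044 7391 [39.6625  0.283   6.9262] [-0.4246  0.0003  0.9054] tilt x -25.1230748089185 y 0.020401896029776826
```

View pics/w4.png

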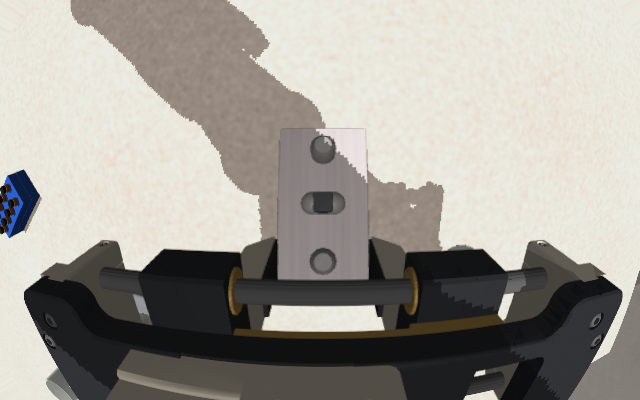

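The wrist view shows the spacer held tilted 25.1°, with the studs at rows 150 and 262, the catch at row 203 and the far edge at row 128. Next I'll find the block's centre in the tool frame and pinpoint the dock.

```bash
cat >> h.py <<'E'
def wray(im,u,v):
    K=im['intrinsics'];a=(u-K[0,2])/K[0,0];b=(v-K[1,2])/K[1,1];th=np.hypot(a,b)+1e-12
    d=np.array([a*np.tan(th)/th,b*np.tan(th)/th,1.]);H=im['hand_eye'];return H[:3,3],H[:3,:3]@d
def wpix(im,u,v,c,n):
    o,d=wray(im,u,v); return o+d*((c-o)@n)/(d@n)
E
python3 - <<'E'
from h import *
np.set_printoptions(precision=2,suppress=True)
im=load('w4');P=wcloud(im,282,130,366,238);F,c,n=plane(P)
ex=np.array([n[2],0,-n[0]]) # tool +x-ish in plane
for nm,u,v in (('far',323,128.3),('near',323,279.5),('fl',279.5,140),('fr',366,140),('cl',278,230),('cr',368,230)):
    p=wpix(im,u,v,c,n); print(nm,p*1000)
# edge from inliers extents
s=(F-c)@ex*1000; print('s range',s.min(),s.max(),'c',c*1000,'y range',F[:,1].min()*1e3,F[:,1].max()*1e3)
e=c+ex*(np.percentile(s,99.8))/1000
print('far edge from depth',e*1000,' top centre',(e-ex*.045)*1000,' underside centre',(e-ex*.045+n*.034)*1000)
# stud tops: 14 above, compute from proud points
h=(P-c)@(-n)*1000; D=P[h>12.5]; sd=(D-c)@ex*1000; print('proud s',np.sort(sd)[::max(1,len(sd)//25)], len(sd))
E
python3 - <<'E'
import cv2,numpy as np
a=cv2.imread('pics/scene0.png');b=cv2.imread('pics/side0.png')
cv2.imwrite('pics/dk.png',np.hstack([cv2.resize(a[150:200,235:310][:, :],None,fx=5.3,fy=5.3,interpolation=cv2.INTER_CUBIC),cv2.resize(b[155:205,265:340],None,fx=5.3,fy=5.3,interpolation=cv2.INTER_CUBIC)]))
E
```

```text
far [68.83 -0.05 20.6 ]
near [ -8.02  -0.   -15.43]
fl [ 62.51 -24.95  17.65]
fr [62.55 24.57 17.65]
cl [ 16.14 -24.48  -4.1 ]
cr [16.17 24.44 -4.1 ]
s range -29.785735710770403 31.839526777246324 c [39.66  0.28  6.93] y range -23.776398200923396 24.352910850468785
far edge from depth [68.13  0.28 20.28]  top centre [27.39  0.28  1.17]  underside centre [12.95  0.29 31.95]
proud s [-17.16 -16.57 -15.77 -15.21 -14.69 -14.12 -13.59 -13.15 -12.65 -12.14
 -11.61 -11.13 -10.7  -10.08  -9.54  -9.01  -8.36  -7.53  13.33  14.54
  15.69  16.99  17.93  19.1   20.35  21.92] 956
```

View pics/dk.png

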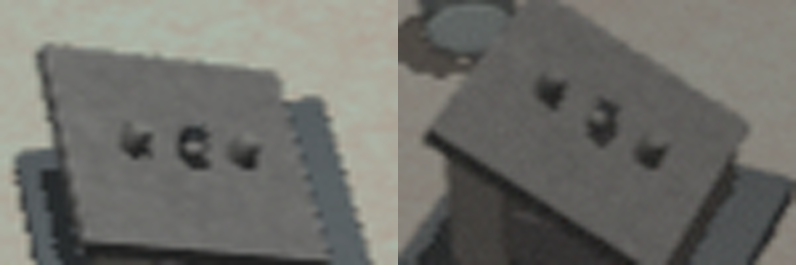

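```bash
python3 -c "
from h import *
goto(.585,.11,.24,161.6)"
```

```text
t 5.45 pos [0.4969 0.2951 0.1343] yaw 169.17 slide [-121.6 -165.  -105.8] roll 0.1322 F [ 0.53 -0.01 -2.07] T [ 0.014 -0.011  0.015] w 49.5
```

>>> jog_arm --increments '[{"slide":[-8,-11,-15],"roll":0.01,"gripper":0.35},{"slide":[-24,-33,-30],"roll":0.03,"gripper":0.35},{"slide":[-42,-57,-45],"roll":0.05,"gripper":0.35},{"slide":[-60,-82,-60],"roll":0.07,"gripper":0.35},{"slide":[-78,-107,-75],"roll":0.09,"gripper":0.35},{"slide":[-96,-131,-90],"roll":0.11,"gripper":0.35},{"slide":[-112,-152,-100],"roll":0.125,"gripper":0.35},{"slide":[-121,-165,-106],"roll":0.132,"gripper":0.35},{"slide":[-121,-165,-106],"roll":0.132,"gripper":0.35},{"slide":[-121,-165,-106],"roll":0.132,"gripper":0.35}]'

```text
clock: 6.28
position: [0.5833, 0.1091, 0.2372]
ee_rot: [-0.504, -3.1, 0.001]
force: [-0.3, 0.8, -3.0]
width: 0.54
```

```bash
python3 - <<'E'
from h import *
_,im=snap('wrist','w5'); goto(.585,.11,.24,161.6)
E
```

```text
t 6.33 pos [0.5827 0.1105 0.2369] yaw 161.66 slide [-2.3  0.2 -3.1] roll 0.001 F [-0.16  0.81 -2.38] T [ 0.069 -0.051 -0.009] w 49.6
```

View pics/w5.png

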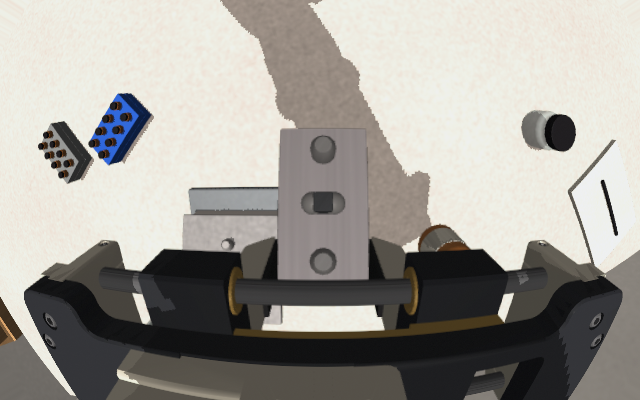

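The wrist view shows part of the dock: its lower edge at row 213 and its lower stud at (228,243), with the rest hidden by the gripper. I'll move to the far side, so the camera looks down on the face without the block in the way.

```bash
python3 -c "
from h import *
goto(.76,-.067,.26,161.6)"
```

```text
t 6.33 pos [0.5827 0.1105 0.2369] yaw 161.66 slide [-224.1 -112.7  -23.6] roll 0.001 F [-0.16  0.81 -2.38] T [ 0.069 -0.051 -0.009] w 49.6
```

>>> jog_arm --increments '[{"slide":[-20,-10,-5],"roll":0,"gripper":0.35},{"slide":[-50,-25,-12],"roll":0,"gripper":0.35},{"slide":[-85,-42,-18],"roll":0,"gripper":0.35},{"slide":[-120,-60,-23],"roll":0,"gripper":0.35},{"slide":[-155,-78,-23],"roll":0,"gripper":0.35},{"slide":[-188,-94,-23],"roll":0,"gripper":0.35},{"slide":[-212,-106,-23],"roll":0,"gripper":0.35},{"slide":[-224,-112,-23],"roll":0,"gripper":0.35},{"slide":[-224,-112,-23],"roll":0,"gripper":0.35},{"slide":[-224,-112,-23],"roll":0,"gripper":0.35}]'

```text
clock: 7.17
position: [0.7605, -0.0657, 0.2589]
ee_rot: [-0.5, -3.098, -0.001]
force: [-0.6, 0.6, -3.1]
width: 0.541
```

```bash
python3 - <<'E'
from h import *
_,im=snap('wrist','w6'); goto(.76,-.067,.26,161.6)
E
```

```text
t 7.22 pos [ 0.7604 -0.0647  0.2596] yaw 161.75 slide [-0.4 -2.3 -0.4] roll 0.0025 F [ 0.07  0.53 -2.9 ] T [ 0.013 -0.017  0.025] w 49.3
```

View pics/w6.png

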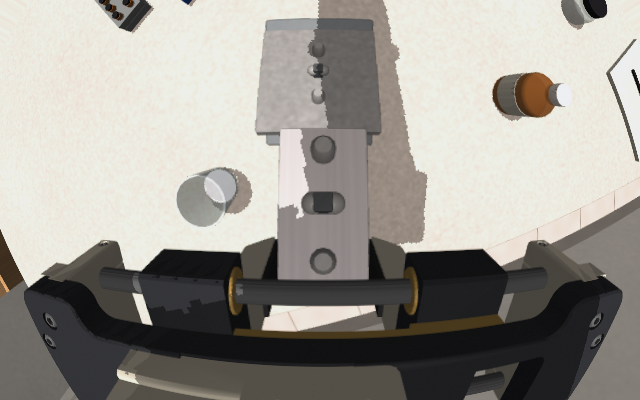

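The wrist view now shows the whole deck face, rows 30–133 and columns 258–380. The studs are at (317,48) and (318,96) and the catch at (318,71). Next I'll measure.

```bash
python3 - <<'E'
from h import *
np.set_printoptions(precision=2,suppress=True)
im=load('w6');P=wcloud(im,250,22,385,126);F,c,n=plane(P,0.002)
print(len(P),len(F),c*1e3,n,'tilt x',np.degrees(np.arctan2(n[0],n[2])),'y',np.degrees(np.arctan2(n[1],n[2])))
ex=np.cross([0,1,0],n);ex/=np.linalg.norm(ex);ey=np.cross(n,ex)
h=(P-c)@(-n)*1e3; D=P[(h>10)&(h<18)]; L=np.c_[(D-c)@ex,(D-c)@ey]*1e3
crit=(cv2.TERM_CRITERIA_EPS+cv2.TERM_CRITERIA_MAX_ITER,50,.01)
L=L[(abs(L[:,1])<15)]
_,lab,cen=cv2.kmeans(L.astype(np.float32),3,None,crit,10,cv2.KMEANS_PP_CENTERS);
for i in range(3): q=L[lab.ravel()==i];print(cen[i],len(q),q.min(0),q.max(0),np.median(q,0))
G=np.c_[(F-c)@ex,(F-c)@ey]*1e3; r=cv2.minAreaRect(G.astype(np.float32));print(r)
print('ext',G.min(0),G.max(0))
# left and right edges: line fit for yaw
E=[]
for s in range(-40,45,5):
    q=G[abs(G[:,0]-s)<2.5]; E.append((s,np.percentile(q[:,1],.5),np.percentile(q[:,1],99.5)))
E=np.array(E);a=np.polyfit(E[:,0],E[:,1],1);b=np.polyfit(E[:,0],E[:,2],1);print('edges',a,b,'yaw deg',np.degrees(np.arctan([a[0],b[0]])))
s=im['pos'];M=R.from_rotvec(im['rot']).as_matrix()
print('ex',ex,'ey',ey)
np.savez('dock.npz',c=c,n=n,ex=ex,ey=ey,pos=s,M=M)
for k in range(3):
    p=c+(ex*cen[k][0]+ey*cen[k][1])/1e3; print('tool',p*1e3,'world',M@p+s)
E
```

```text
13974 10743 [115.86  -5.09 181.97] [-0.43 -0.    0.9 ] tilt x -25.252089465673734 y -0.004416755487492161
[-28.27  -0.55] 99 [-34.2   -6.99] [-22.64   5.17] [-28.28  -0.83]
[ 1.69 -0.36] 183 [ -2.92 -11.64] [ 7.53 10.39] [ 1.53 -0.06]
[31.39 -0.64] 79 [26.97 -5.79] [37.57  5.15] [30.81 -0.29]
((6.020408630371094, -0.285919189453125), (128.6914825439453, 130.8440399169922), 0.06441405415534973)
ext [-58.33 -65.71] [70.39 65.13]
edges [  0.   -64.19] [ 0.  63.7] yaw deg [0.13 0.2 ]
ex [ 0.9  -0.    0.43] ey [-0.  1.  0.]
tool [ 90.29  -5.63 169.91] world [ 0.67 -0.04  0.09]
tool [117.38  -5.45 182.69] world [ 0.65 -0.03  0.08]
tool [144.25  -5.72 195.36] world [ 0.62 -0.03  0.06]
```

```bash
cat >> h.py <<'E'
def deckgoal(d=0,uc=(13.8,.3,32.4),oc=(117.5,-5.45,182.7),lift=0):
    D=np.load('dock.npz');M=D['M'];n=D['n']
    t=np.array(oc)-np.array(uc)-n*1e3*d
    return D['pos']+M@t/1e3
E
python3 - <<'E'
from h import *
D=np.load('dock.npz'); print(D['pos']+D['M']@np.array([117.5,-5.45,182.7])/1e3, D['M']@-D['n'])
for d in(40,0): p=deckgoal(d);print(p);goto(*p,161.6)
E
```

```text
[ 0.64675212 -0.03372449  0.07655854] [-0.40228286  0.13303199  0.90579854]
[-15.43146056   5.2828921   36.34085562]
t 7.22 pos [ 0.7604 -0.0647  0.2596] yaw 161.75 slide [ 17151.1     42.6 -36034.2] roll 0.0025 F [ 0.07  0.53 -2.9 ] T [ 0.013 -0.017  0.025] w 49.3
[ 0.65985395 -0.03838755  0.10891419]
t 7.22 pos [ 0.7604 -0.0647  0.2596] yaw 161.75 slide [103.3  -6.6 150.9] roll 0.0025 F [ 0.07  0.53 -2.9 ] T [ 0.013 -0.017  0.025] w 49.3
```

>>> jog_arm --increments '[{"slide":[15,-1,0],"roll":0,"gripper":0.35},{"slide":[40,-2,0],"roll":0,"gripper":0.35},{"slide":[70,-4,0],"roll":0,"gripper":0.35},{"slide":[98,-6,10],"roll":0,"gripper":0.35},{"slide":[115,-6,35],"roll":0,"gripper":0.35},{"slide":[120,-6,65],"roll":0,"gripper":0.35},{"slide":[120,-6,95],"roll":0,"gripper":0.35},{"slide":[120,-6,112],"roll":0,"gripper":0.35},{"slide":[120,-6,114],"roll":0,"gripper":0.35},{"slide":[120,-6,114],"roll":0,"gripper":0.35}]'

```text
clock: 8.05
position: [0.6439, -0.0332, 0.1466]
ee_rot: [-0.498, -3.1, -0.001]
force: [0.1, -0.3, -2.1]
width: 0.538
```

```bash
sed -i 's/n\*1e3\*d/n*d/' h.py; python3 - <<'E'
from h import *
for d in(40,20,10,0): p=deckgoal(d);print(p);goto(*p,161.7)
_,im=snap('wrist','w7');snap('side','s7');snap('scene','c7')
P=wcloud(im,282,130,366,238);F,c,n=plane(P)
print(c*1000,n,'tilt x',np.degrees(np.arctan2(n[0],n[2])))
a=cv2.imread('pics/s7.png');b=cv2.imread('pics/c7.png')
f=lambda q:cv2.resize(q,None,fx=4,fy=4,interpolation=cv2.INTER_CUBIC)
cv2.imwrite('pics/m7.png',np.hstack([f(a[100:220,260:360]),f(b[100:220,230:330])]))
goto(*p,161.7)
E
```

```text
[ 0.64376264 -0.03306627  0.14514613]
t 8.05 pos [ 0.6439 -0.0332  0.1466] yaw 161.75 slide [0.2 0.  1.5] roll 0.0009 F [ 0.07 -0.28 -2.13] T [-0.029 -0.154 -0.002] w 49.5
[ 0.6518083  -0.03572691  0.12703016]
t 8.05 pos [ 0.6439 -0.0332  0.1466] yaw 161.75 slide [-8.3  0.  19.6] roll 0.0009 F [ 0.07 -0.28 -2.13] T [-0.029 -0.154 -0.002] w 49.5
[ 0.65583113 -0.03705723  0.11797217]
t 8.05 pos [ 0.6439 -0.0332  0.1466] yaw 161.75 slide [-12.6   0.   28.6] roll 0.0009 F [ 0.07 -0.28 -2.13] T [-0.029 -0.154 -0.002] w 49.5
[ 0.65985395 -0.03838755  0.10891419]
t 8.05 pos [ 0.6439 -0.0332  0.1466] yaw 161.75 slide [-16.8   0.   37.7] roll 0.0009 F [ 0.07 -0.28 -2.13] T [-0.029 -0.154 -0.002] w 49.5
[39.61102356  0.38332254  6.93660021] [-4.24170097e-01  6.52020713e-04  9.05582301e-01] tilt x -25.098150281810437
t 8.2 pos [ 0.6461 -0.0345  0.149 ] yaw 161.66 slide [-14.2   0.5  40.1] roll -0.0006 F [ 0.02  0.63 -2.59] T [-0.031 -0.104  0.005] w 49.6
```

View pics/m7.png

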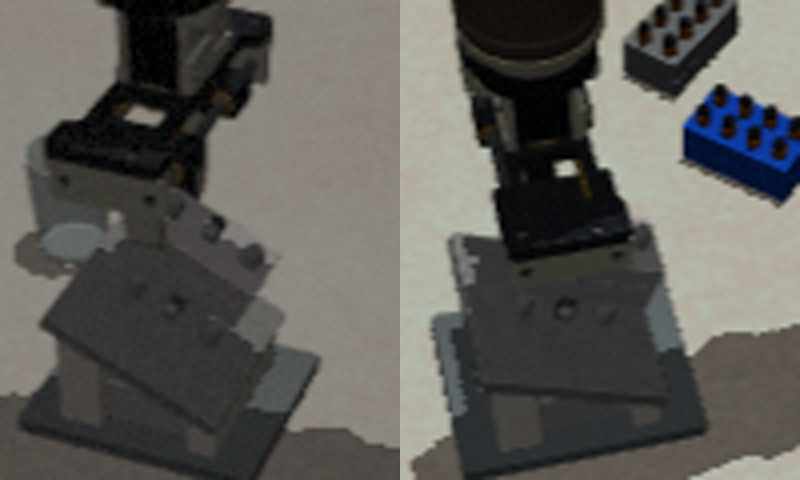

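View pics/w7.png

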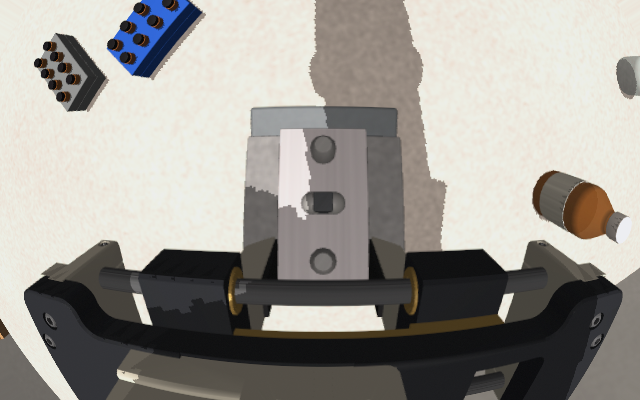

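The pictures show the block parallel above the dock. The deck's sides at columns 245 and 401 are centred on the block's 323. Now I'll check the x alignment in this same frame.

```bash
python3 - <<'E'
from h import *
np.set_printoptions(precision=2,suppress=True)
im=load('w7');print(im['pos'])
P=wcloud(im,282,130,366,238);B,cb,nb=plane(P)
Q=np.vstack([wcloud(im,248,140,274,235),wcloud(im,372,140,400,235)]);Dk,cd,nd=plane(Q)
print('deck tilt',np.degrees(np.arctan2(nd[0],nd[2])),len(Dk),len(Q))
ex=np.cross([0,1,0],nd);ex/=np.linalg.norm(ex)
top=np.array([28.2,.3,1.6])/1e3; und=top+nb*.034
print('height of underside above deck',(cd-und)@nd*1e3)
for u in (262,385):
  for v in (137,138): print('deck lower edge pt s rel block centre',(wpix(im,u,v,cd,nd)-und)@ex*1e3)
s=(Dk-und)@ex*1e3;print('depth edge',np.percentile(s,[99,99.8]),s.max())
y=Dk[:,1]*1e3;print('y ext',y.min(),y.max())
for v in(170,200):
  row=im['depth'][v,235:410]; print(v, [wpix(im,u,v,cd,nd)[1]*1e3 for u in (246,401)])
E
python3 - <<'E'
import cv2
a=cv2.imread('pics/w7.png');cv2.imwrite('pics/w7c.png',cv2.resize(a[100:240,230:420],None,fx=4,fy=4,interpolation=cv2.INTER_CUBIC))
E
```

```text
[ 0.64 -0.03  0.15]
deck tilt -25.177267635622435 4983 5112
height of underside above deck 41.107757714886915
deck lower edge pt s rel block centre 67.52482683431337
deck lower edge pt s rel block centre 66.6266239337618
deck lower edge pt s rel block centre 67.67639542378916
deck lower edge pt s rel block centre 66.77691050690534
depth edge [64.61 65.19] 65.55907241134658
y ext -63.26771199592226 64.15327320038212
170 [np.float64(-63.20553690278917), np.float64(64.25416172786935)]
200 [np.float64(-62.08048120393083), np.float64(63.13441770711316)]
```

View pics/w7c.png

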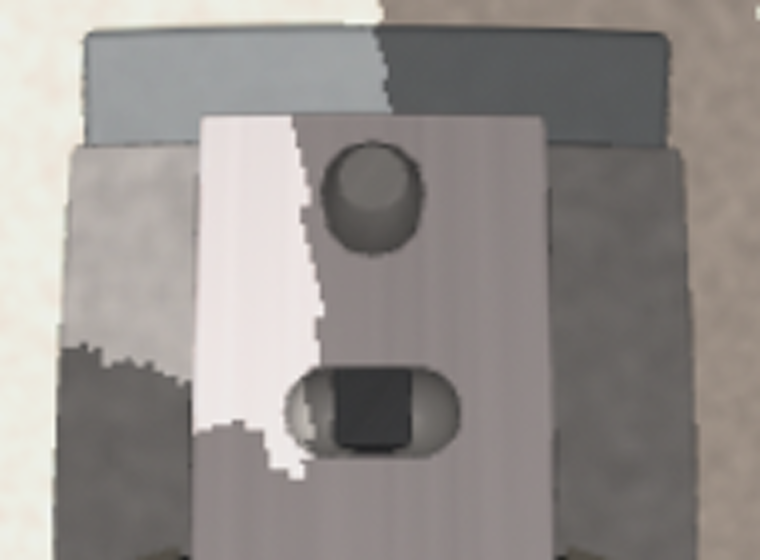

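>>> jog_arm --increments '[{"slide":[-2,0,5],"roll":0,"gripper":0.35},{"slide":[-4,0,10],"roll":0,"gripper":0.35},{"slide":[-6.5,0,15],"roll":0,"gripper":0.35},{"slide":[-8.5,0,19],"roll":0,"gripper":0.35},{"slide":[-10,0,22],"roll":0,"gripper":0.35},{"slide":[-11,0,24.5],"roll":0,"gripper":0.35},{"slide":[-12,0,26.5],"roll":0,"gripper":0.35},{"slide":[-12.5,0,28],"roll":0,"gripper":0.35},{"slide":[-12.5,0,28],"roll":0,"gripper":0.35},{"slide":[-12.5,0,28],"roll":0,"gripper":0.35}]' --newtons 55

```text
clock: 9.03
position: [0.6564, -0.038, 0.1188]
ee_rot: [-0.5, -3.1, -0.001]
force: [-2.5, 5.1, -4.2]
width: 0.538
```

```bash
cat >> h.py <<'E'
def rel(tag,box=(282,130,366,238)):
    s,im=snap('wrist',tag)
    P=wcloud(im,*box);B,cb,nb=plane(P)
    Q=np.vstack([wcloud(im,248,140,270,235),wcloud(im,376,140,400,235)]);Dk,cd,nd=plane(Q)
    print('block tilt',np.degrees(np.arctan2(nb[0],nb[2])),'deck',np.degrees(np.arctan2(nd[0],nd[2])),'angle',np.degrees(np.arccos(nb@nd)),'top above deck mm',(cd-cb)@nd*1e3,'c',cb*1e3,'inl',len(B),len(Dk))
E
python3 - <<'E'
from h import *
goto(*deckgoal(0),161.7); rel('w8')
E
```

```text
t 9.03 pos [ 0.6564 -0.038   0.1188] yaw 161.66 slide [-3.4  0.7  9.8] roll -0.0007 F [-2.49  5.09 -4.23] T [ 1.065  0.698 -0.042] w 49.5
block tilt -24.48773606621137 deck -25.222060473376732 angle 0.7459101551440829 top above deck mm 44.6476949545507 c [39.67069136  0.2894913   6.47424599] inl 7421 4215
```

View pics/w8.png

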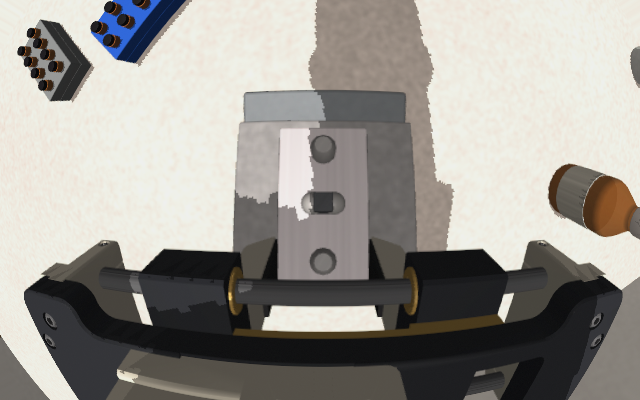

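The block's underside is 10.6 mm above the face, and a side force of about 4 N in tool +x and +y shows it bearing on the stud tapers. I'll shift about 0.7 mm that way and press on.

>>> jog_arm --increments '[{"slide":[0.4,0.4,0],"roll":0,"gripper":0.35},{"slide":[0.8,0.7,0],"roll":0,"gripper":0.35},{"slide":[0.4,0.7,1],"roll":0,"gripper":0.35},{"slide":[0,0.7,2],"roll":0,"gripper":0.35},{"slide":[-0.4,0.7,3],"roll":0,"gripper":0.35},{"slide":[-0.9,0.7,4],"roll":0,"gripper":0.35},{"slide":[-1.4,0.7,5],"roll":0,"gripper":0.35},{"slide":[-1.9,0.7,6],"roll":0,"gripper":0.35},{"slide":[-1.9,0.7,6],"roll":0,"gripper":0.35},{"slide":[-1.9,0.7,6],"roll":0,"gripper":0.35}]'

```text
clock: 9.92
position: [0.6585, -0.0378, 0.1136]
ee_rot: [-0.501, -3.1, -0.002]
force: [-4.1, 6.5, 2.0]
width: 0.537
```

```bash
python3 - <<'E'
from h import *
goto(*deckgoal(0),161.7); rel('w9')
E
```

```text
t 9.92 pos [ 0.6585 -0.0378  0.1136] yaw 161.65 slide [-1.5 -0.2  4.7] roll -0.0008 F [-4.13  6.5   1.97] T [ 1.524  1.391 -0.051] w 49.4
block tilt -23.739897532476853 deck -25.177062261513935 angle 1.4454276890961442 top above deck mm 39.675993583368275 c [39.74582847  0.32685154  5.88960994] inl 7422 4250
```

>>> jog_arm --increments '[{"slide":[0.4,0.5,1],"roll":0,"gripper":0.35},{"slide":[0.1,0.5,2],"roll":0,"gripper":0.35},{"slide":[-0.2,0.5,3],"roll":0,"gripper":0.35},{"slide":[-0.6,0.5,4],"roll":0,"gripper":0.35},{"slide":[-1.0,0.5,5],"roll":0,"gripper":0.35},{"slide":[-1.4,0.5,6],"roll":0,"gripper":0.35},{"slide":[-1.9,0.5,7],"roll":0,"gripper":0.35},{"slide":[-1.9,0.5,7],"roll":0,"gripper":0.35},{"slide":[-1.9,0.5,7],"roll":0,"gripper":0.35},{"slide":[-1.9,0.5,7],"roll":0,"gripper":0.35}]'

```text
clock: 10.8
position: [0.6598, -0.038, 0.1089]
ee_rot: [-0.501, -3.1, -0.002]
force: [-16.2, 5.9, 24.4]
width: 0.541
```

```bash
python3 - <<'E'
from h import *
goto(*deckgoal(0),161.7); rel('w10')
E
```

```text
t 10.8 pos [ 0.6598 -0.038   0.1089] yaw 161.63 slide [-0.2 -0.3 -0. ] roll -0.0012 F [-16.23   5.87  24.45] T [ 1.351  3.717 -0.222] w 49.7
block tilt -25.15675599685345 deck -25.13322012744831 angle 0.09121346456258299 top above deck mm 34.02067850596943 c [39.5689529   0.39149881  6.76298255] inl 7408 4255
```

The block is home: its top is 34.02 mm above the face and it is 0.09° off parallel. Next I'll release and lift.

>>> jog_arm --increments '[{"slide":[0.5,0,-1.5],"roll":0,"gripper":0.35},{"slide":[0.5,0,-1.5],"roll":0,"gripper":0.6},{"slide":[0.5,0,-1.5],"roll":0,"gripper":0.75},{"slide":[0.5,0,-1.5],"roll":0,"gripper":0.75},{"slide":[0.5,0,-1.5],"roll":0,"gripper":0.75},{"slide":[0.5,0,-15],"roll":0,"gripper":0.75},{"slide":[0.5,0,-40],"roll":0,"gripper":0.75},{"slide":[0.5,0,-75],"roll":0,"gripper":0.75},{"slide":[0.5,0,-110],"roll":0,"gripper":0.75},{"slide":[0.5,0,-120],"roll":0,"gripper":0.75}]'

```text
clock: 11.68
position: [0.6632, -0.0398, 0.2321]
ee_rot: [0.502, 3.093, 0.001]
force: [0.6, -0.3, 0.7]
width: 0.752
```

```bash
python3 - <<'E'
from h import *
np.set_printoptions(precision=4,suppress=True)
snap('wrist','w11');goto(.6,-.1,.25,161.7); 
# vial grasp: offset +28 along 23.3deg from centre
a=np.radians(23.3); g=np.array([.4067,-.2625])+.028*np.array([np.cos(a),np.sin(a)]); print(g)
goto(*g,.13,203.3); goto(*g,.13,23.3)
print(arm.observe()['joints'])
E
```

```text
t 11.73 pos [ 0.6634 -0.0398  0.2321] yaw 161.57 slide [ 41.  -77.1 -18.5] roll -0.0023 F [1.06 0.37 1.46] T [ 0.017 -0.012  0.033] w 68.9
[ 0.4324 -0.2514]
t 11.73 pos [ 0.6634 -0.0398  0.2321] yaw 161.57 slide [ 153.1 -274.   100.1] roll -0.7283 F [1.06 0.37 1.46] T [ 0.017 -0.012  0.033] w 68.9
t 11.73 pos [ 0.6634 -0.0398  0.2321] yaw 161.57 slide [ 153.1 -274.   100.1] roll -0.7283 F [1.06 0.37 1.46] T [ 0.017 -0.012  0.033] w 68.9
[-0.1331  0.4911  0.1742  1.4775 -0.0886  1.1715  1.3038]
```

View pics/w11.png

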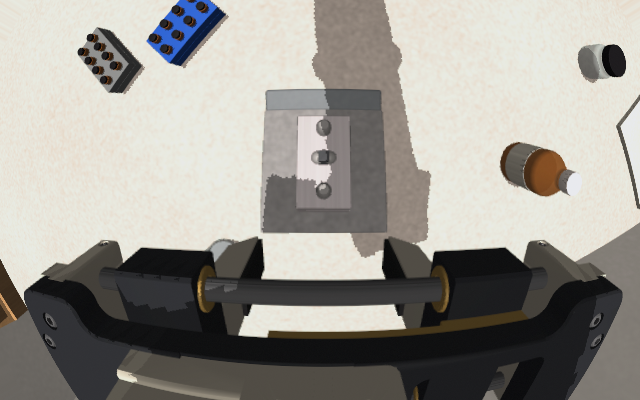

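The wrist view shows the spacer flat on the dock and centred, with the studs at columns 323–324. Next is the vial block.

>>> jog_arm --increments '[{"slide":[10,-18,0],"roll":-0.05,"gripper":0.75},{"slide":[27,-48,10],"roll":-0.14,"gripper":0.75},{"slide":[45,-80,25],"roll":-0.25,"gripper":0.75},{"slide":[63,-113,40],"roll":-0.36,"gripper":0.75},{"slide":[81,-146,55],"roll":-0.46,"gripper":0.75},{"slide":[100,-179,70],"roll":-0.56,"gripper":0.75},{"slide":[118,-212,85],"roll":-0.65,"gripper":0.75},{"slide":[136,-244,95],"roll":-0.71,"gripper":0.75},{"slide":[149,-266,100],"roll":-0.728,"gripper":0.75},{"slide":[153,-274,100],"roll":-0.728,"gripper":0.75}]'

```text
clock: 12.57
position: [0.424, -0.2539, 0.1244]
ee_rot: [0.627, -3.074, -0.001]
force: [0.1, 0.0, -0.2]
width: 0.747
```

>>> jog_arm --increments '[{"slide":[0,0,0],"roll":0,"gripper":0.75},{"slide":[0,0,0],"roll":0,"gripper":0.75},{"slide":[0,0,0],"roll":0,"gripper":0.75},{"slide":[0,0,0],"roll":0,"gripper":0.75},{"slide":[0,0,0],"roll":0,"gripper":0.75},{"slide":[0,0,0],"roll":0,"gripper":0.75},{"slide":[0,0,0],"roll":0,"gripper":0.75},{"slide":[0,0,0],"roll":0,"gripper":0.75},{"slide":[0,0,0],"roll":0,"gripper":0.75},{"slide":[0,0,0],"roll":0,"gripper":0.75}]'

```text
clock: 13.4
position: [0.4289, -0.2507, 0.1261]
ee_rot: [-0.635, 3.077, -0.0]
force: [-0.3, -1.0, 0.6]
width: 0.749
```

```bash
python3 - <<'E'
from h import *
snap('wrist','w12');goto(.4324,-.2514,.02,23.3); 
E
```

```text
t 13.45 pos [ 0.4289 -0.2507  0.1261] yaw -156.67 slide [ -3.   -2.  106.1] roll 0.0005 F [ 0.96 -0.85 -0.22] T [0.034 0.06  0.016] w 69.5
```

View pics/w12.png

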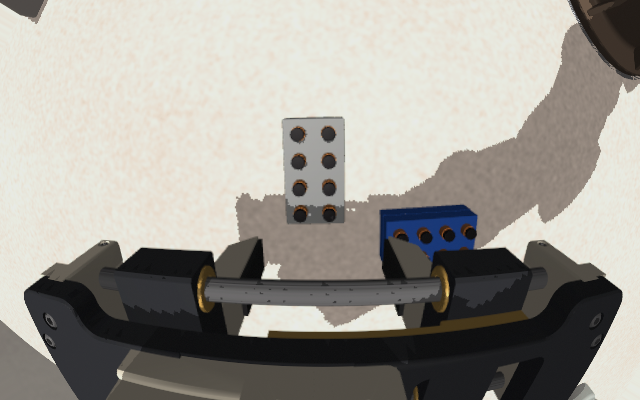

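The wrist view shows the grey vial block at columns 283–344, rows 118–222, and the blue look-alike near the right finger. Next I'll measure the clearances in the tool frame.

```bash
python3 - <<'E'
from h import *
np.set_printoptions(precision=1,suppress=True)
im=load('w12');print(im['pos'],)
P=wcloud(im,270,105,355,240);z=im['pos'][2]-P[:,2]
m=(abs(z-.034)<.006);T=P[m];print('top',T.min(0)*1e3,T.max(0)*1e3,np.percentile(T,[1,99],axis=0)*1e3,'z',np.median(z[m]));print('fit',np.array(fitrect(T[:,:2])))
F=im['frame'].astype(int)
P=wcloud(im,375,195,485,262);z=im['pos'][2]-P[:,2]
v,u=np.mgrid[195:262,375:485];d=im['depth'][195:262,375:485]>0;C=F[v[d],u[d]]
m=(C[:,0]-C[:,2]>40)&(z>.005)&(z<.05);T=P[m];print('blue',T.min(0)*1e3,T.max(0)*1e3);print('fit',np.array(fitrect(T[:,:2])))
E
```

```text
[ 0.4 -0.3  0.1]
top [-16.7 -33.4  86.2] [73.8 17.4 98. ] [[-15.3 -32.4  88. ]
 [ 72.9  16.6  92.8]] z 0.03498310188091536
fit [ 28.7  -8.  179.    0. ]
blue [-63.8  54.7  76.3] [ -9.3 146.4 121.1]
fit [-36.1 100.9  86.4   0. ]
```

>>> jog_arm --increments '[{"slide":[0,-3,5],"roll":-0.01,"gripper":0.75},{"slide":[0,-6,15],"roll":-0.015,"gripper":0.75},{"slide":[0,-8,30],"roll":-0.015,"gripper":0.75},{"slide":[0,-8,50],"roll":-0.015,"gripper":0.75},{"slide":[0,-8,70],"roll":-0.015,"gripper":0.75},{"slide":[0,-8,88],"roll":-0.015,"gripper":0.75},{"slide":[0,-8,99],"roll":-0.015,"gripper":0.75},{"slide":[0,-8,104],"roll":-0.015,"gripper":0.75},{"slide":[0,-8,105],"roll":-0.015,"gripper":0.75},{"slide":[0,-8,105],"roll":-0.015,"gripper":0.75}]'

```text
clock: 14.28
position: [0.4319, -0.2582, 0.0208]
ee_rot: [0.658, -3.071, -0.001]
force: [0.4, 0.2, 0.2]
width: 0.749
```

>>> jog_arm --increments '[{"slide":[0,0,0],"roll":0,"gripper":0.5},{"slide":[0,0,0],"roll":0,"gripper":0.4},{"slide":[0,0,0],"roll":0,"gripper":0.4},{"slide":[0,0,0],"roll":0,"gripper":0.4},{"slide":[0,0,0],"roll":0,"gripper":0.4},{"slide":[0,0,0],"roll":0,"gripper":0.4},{"slide":[0,0,0],"roll":0,"gripper":0.4},{"slide":[0,0,0],"roll":0,"gripper":0.4},{"slide":[0,0,0],"roll":0,"gripper":0.4},{"slide":[0,0,0],"roll":0,"gripper":0.4}]' --newtons 3

```text
clock: 15.12
position: [0.4323, -0.2581, 0.0212]
ee_rot: [-0.658, 3.071, -0.0]
force: [1.1, 0.5, 4.7]
width: 0.544
```

```bash
python3 - <<'E'
from h import *
np.set_printoptions(precision=1,suppress=True)
_,im=snap('wrist','w13');goto(.4324,-.2514,.02,23.3); 
P=wcloud(im,270,105,375,235);z=im['pos'][2]-P[:,2]
m=(abs(z-.034)<.005);T=P[m];print('top',np.percentile(T,[1,99],axis=0)*1e3,'z',np.median(z[m]))
E
```

```text
t 15.17 pos [ 0.4 -0.3  0. ] yaw -155.82 slide [-2.8  6.1  1.2] roll 0.0154 F [0.9 0.4 4.9] T [ 0.1 -0.2 -0. ] w 50.1Traceback (most recent call last):
  File "<stdin>", line 4, in <module>
KeyError: 'pos'
```

View pics/w13.png

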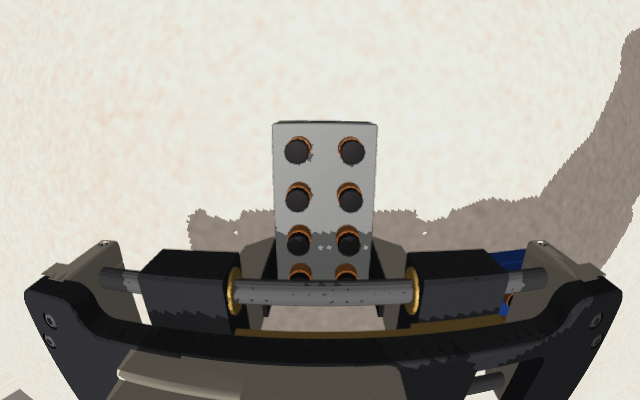

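The wrist view shows the vial block gripped square at columns 272–377. I'll repeat the same tilting arc.

>>> jog_arm --increments '[{"slide":[1.5,0,-3.5],"roll":0,"gripper":0.4},{"slide":[3,0,-6.5],"roll":0,"gripper":0.4},{"slide":[4.5,0,-10],"roll":0,"gripper":0.4},{"slide":[6.3,0,-13],"roll":0,"gripper":0.4},{"slide":[8.2,0,-16],"roll":0,"gripper":0.4},{"slide":[10.3,0,-19],"roll":0,"gripper":0.4},{"slide":[13,0,-22.5],"roll":0,"gripper":0.4},{"slide":[15.5,0,-25.5],"roll":0,"gripper":0.4},{"slide":[18,0,-28],"roll":0,"gripper":0.4},{"slide":[20,0,-30],"roll":0,"gripper":0.4}]'

```text
clock: 16.0
position: [0.4136, -0.2665, 0.0515]
ee_rot: [-0.658, 3.072, -0.0]
force: [0.3, 0.9, -1.7]
width: 0.547
```

```bash
cat >> h.py <<'E'
def vtilt(tag,box=(282,128,366,238)):
    s,im=snap('wrist',tag)
    P=wcloud(im,*box);F,c,n=plane(P,0.0015,it=1500)
    print(len(P),len(F),'c',c*1e3,n,'tilt x',np.degrees(np.arctan2(n[0],n[2])),'y',np.degrees(np.arctan2(n[1],n[2])))
    return im,P,F,c,n
E
python3 - <<'E'
from h import *
goto(.4324,-.2514,.02,23.3);vtilt('w14')
E
```

```text
t 16.0 pos [ 0.4136 -0.2665  0.0515] yaw -155.83 slide [-23.3   6.1  31.5] roll 0.0153 F [ 0.32  0.9  -1.69] T [ 0.156 -0.07  -0.044] w 50.4
9202 6366 c [40.37414638  0.39675985  6.45966189] [-0.42452674  0.00244587  0.9054121 ] tilt x -25.12079184734899 y 0.15477801140437744
```

View pics/w14.png

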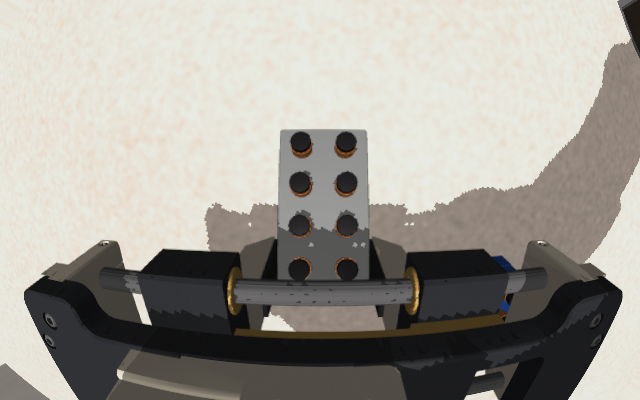

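The tilt is 25.1°. Next I'll clamp and lift.

>>> jog_arm --increments '[{"slide":[0,0,0],"roll":0,"gripper":0.35},{"slide":[0,0,0],"roll":0,"gripper":0.35},{"slide":[0,0,0],"roll":0,"gripper":0.35},{"slide":[0,0,0],"roll":0,"gripper":0.35},{"slide":[0,0,-8],"roll":0,"gripper":0.35},{"slide":[0,0,-25],"roll":0,"gripper":0.35},{"slide":[0,0,-55],"roll":0,"gripper":0.35},{"slide":[0,0,-90],"roll":0,"gripper":0.35},{"slide":[0,0,-125],"roll":0,"gripper":0.35},{"slide":[0,0,-150],"roll":0,"gripper":0.35}]' --newtons 55

```text
clock: 16.88
position: [0.4142, -0.2663, 0.2043]
ee_rot: [-0.658, 3.07, -0.002]
force: [1.0, 0.2, -3.1]
width: 0.539
```

```bash
python3 - <<'E'
from h import *
np.set_printoptions(precision=2,suppress=True)
im,P,F,c,n=vtilt('w15')
ex=np.array([n[2],0,-n[0]]);s=(F-c)@ex*1e3
print('far edge depth',(c+ex*np.percentile(s,99.8)/1e3)*1e3,'y',F[:,1].min()*1e3,F[:,1].max()*1e3)
h=(P-c)@(-n)*1e3;print(np.percentile(h,[95,99]))
D=P[(h>12)];L=np.c_[(D-c)@ex,D[:,1]]*1e3
_,lab,cen=cv2.kmeans(L.astype(np.float32),6,None,(3,50,.01),10,cv2.KMEANS_PP_CENTERS);print(cen[np.argsort(cen[:,0])])
for v in(128.5,129.5):print('far pix',v,wpix(im,323,v,c,n)*1e3)
p=deckgoal(85);print(p);goto(*p,161.7)
E
```

```text
9208 6313 c [39.91  0.46  6.56] [-0.43  0.    0.9 ] tilt x -25.57219521383722 y 0.21210263237096302
far edge depth [68.27  0.46 20.14] y -23.719882744560127 24.291800545635905
[14.37 14.93]
[[-24.15 -12.07]
 [-24.1   11.78]
 [ -2.4  -11.98]
 [ -2.37  11.69]
 [ 19.51  11.8 ]
 [ 19.53 -11.97]]
far pix 128.5 [68.84 -0.02 20.41]
far pix 129.5 [68.28 -0.02 20.14]
[ 0.63 -0.03  0.19]
t 16.93 pos [ 0.42 -0.27  0.21] yaw -155.82 slide [-289.5  133.5   23.1] roll 0.7415 F [ 1.7  -1.23  1.11] T [-0.09 -0.2   0.02] w 49.6
```

View pics/w15.png

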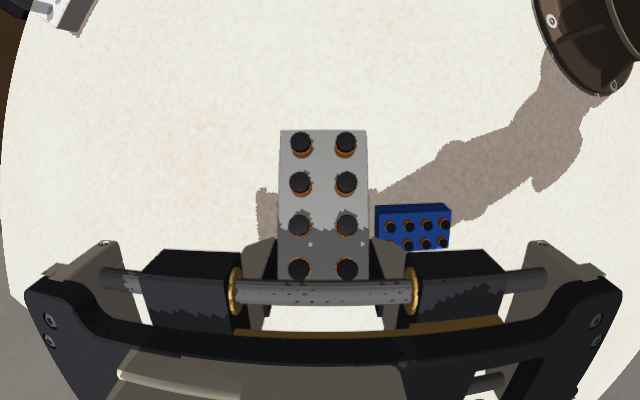

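```bash
python3 - <<'E'
from h import *
uc=(13.3,.1,31.6)
for d in (74,):
    p=deckgoal(d,uc);print(p);goto(*p,161.6);goto(*(p+[0,0,.04]),161.6)
E
```

```text
[ 0.62967087 -0.02819515  0.17514493]
t 16.93 pos [ 0.4161 -0.2674  0.2083] yaw -155.82 slide [-292.6  130.9   33.9] roll 0.7432 F [ 1.7  -1.23  1.11] T [-0.094 -0.202  0.024] w 49.6
t 16.93 pos [ 0.4161 -0.2674  0.2083] yaw -155.82 slide [-292.8  130.7   -6.1] roll 0.7432 F [ 1.7  -1.23  1.11] T [-0.094 -0.202  0.024] w 49.6
```

>>> jog_arm --increments '[{"slide":[-15,7,-6],"roll":0.05,"gripper":0.35},{"slide":[-45,20,-10],"roll":0.13,"gripper":0.35},{"slide":[-80,36,-10],"roll":0.23,"gripper":0.35},{"slide":[-115,51,-10],"roll":0.33,"gripper":0.35},{"slide":[-150,67,-10],"roll":0.43,"gripper":0.35},{"slide":[-185,83,-10],"roll":0.53,"gripper":0.35},{"slide":[-220,98,-10],"roll":0.62,"gripper":0.35},{"slide":[-255,114,-10],"roll":0.69,"gripper":0.35},{"slide":[-280,125,-10],"roll":0.735,"gripper":0.35},{"slide":[-293,131,-10],"roll":0.743,"gripper":0.35}]'

```text
clock: 17.77
position: [0.629, -0.0217, 0.2106]
ee_rot: [-0.498, -3.101, -0.003]
force: [0.1, 0.2, -2.9]
width: 0.536
```

>>> jog_arm --increments '[{"slide":[0,0,0],"roll":0,"gripper":0.35},{"slide":[0,0,0],"roll":0,"gripper":0.35},{"slide":[0,0,0],"roll":0,"gripper":0.35},{"slide":[0,0,0],"roll":0,"gripper":0.35},{"slide":[0,0,8],"roll":0,"gripper":0.35},{"slide":[0,0,18],"roll":0,"gripper":0.35},{"slide":[0,0,26],"roll":0,"gripper":0.35},{"slide":[0,0,30],"roll":0,"gripper":0.35},{"slide":[0,0,30],"roll":0,"gripper":0.35},{"slide":[0,0,30],"roll":0,"gripper":0.35}]'

```text
clock: 18.6
position: [0.6271, -0.0268, 0.1806]
ee_rot: [-0.502, -3.1, 0.0]
force: [-0.3, 0.5, -2.5]
width: 0.537
```

```bash
python3 - <<'E'
from h import *
uc=(13.3,.1,31.6)
goto(*deckgoal(74,uc),161.65);goto(*deckgoal(34,uc),161.65);rel('w16')
E
```

```text
t 18.6 pos [ 0.6271 -0.0268  0.1806] yaw 161.62 slide [-2.9 -0.5  5.5] roll -0.0006 F [-0.34  0.51 -2.53] T [-0.031 -0.065 -0.021] w 49.4
t 18.6 pos [ 0.6271 -0.0268  0.1806] yaw 161.62 slide [-19.8  -0.5  41.7] roll -0.0006 F [-0.34  0.51 -2.53] T [-0.031 -0.065 -0.021] w 49.4
block tilt -25.524954885676433 deck -25.210835709695694 angle 0.3247509718520746 top above deck mm 113.82037981269062 c [39.69263519  0.43531178  6.63094043] inl 6287 2496
```

View pics/w16.png

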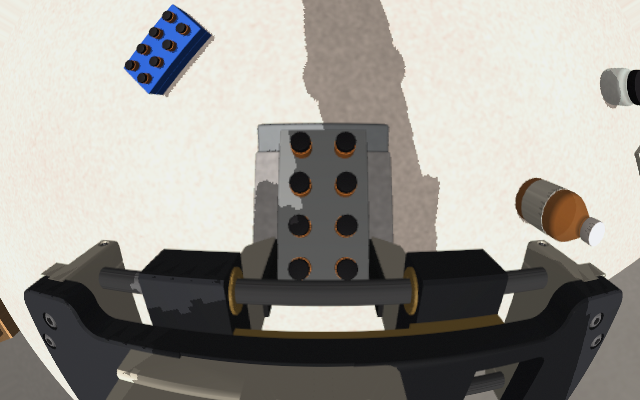

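The wrist view shows the block parallel above the stack. The deck's lower edge is at row 152 and its sides at columns 254 and 392. I'll check x and y once in this frame, as before.

```bash
python3 - <<'E'
from h import *
im=load('w16')
P=wcloud(im,282,130,366,238);B,cb,nb=plane(P,it=1500)
Q=np.vstack([wcloud(im,258,156,272,235),wcloud(im,374,156,388,235)]);Dk,cd,nd=plane(Q)
ex=np.cross([0,1,0],nd);ex/=np.linalg.norm(ex)
und=np.array([28.,.1,.9])/1e3+nb*.034
print('h',(cd-und)@nd*1e3,len(Dk),len(Q),np.degrees(np.arctan2(nd[0],nd[2])))
for v in(151,152): print(v,[round((wpix(im,u,v,cd,nd)-und)@ex*1e3,2) for u in(266,380)])
s=(Dk-und)@ex*1e3;print('depth s max',np.percentile(s,99.8))
for v in(170,200,220): print([round(wpix(im,u,v,cd,nd)[1]*1e3,1) for u in(254,392)])
a=im['frame'];cv2.imwrite('pics/w16c.png',cv2.resize(a[110:240,235:410],None,fx=4,fy=4,interpolation=cv2.INTER_CUBIC))
E
```

```text
h 79.95083404973927 2129 2203 -25.18193796839802
151 [np.float64(67.92), np.float64(67.98)]
152 [np.float64(66.91), np.float64(66.98)]
depth s max 63.23058269039741
[np.float64(-65.3), np.float64(65.5)]
[np.float64(-64.1), np.float64(64.4)]
[np.float64(-63.6), np.float64(63.9)]
```

View pics/w16c.png

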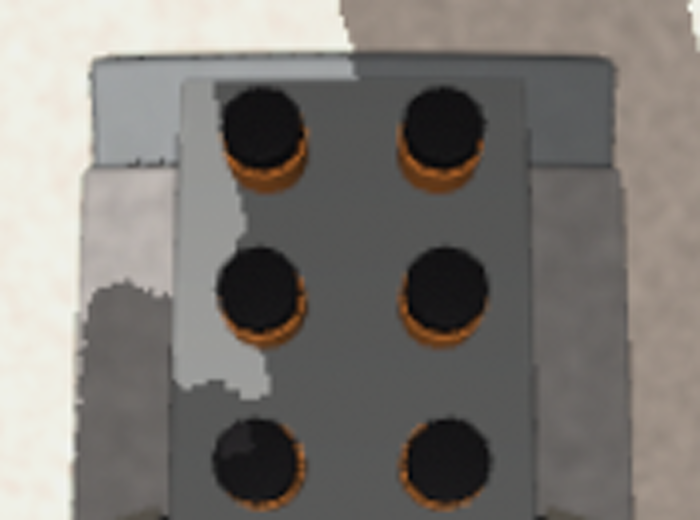

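>>> jog_arm --increments '[{"slide":[-1.2,0,5],"roll":0,"gripper":0.35},{"slide":[-3.5,0,10],"roll":0,"gripper":0.35},{"slide":[-6,0,15],"roll":0,"gripper":0.35},{"slide":[-8,0,19],"roll":0,"gripper":0.35},{"slide":[-10,0,23],"roll":0,"gripper":0.35},{"slide":[-11.2,0,26],"roll":0,"gripper":0.35},{"slide":[-12.4,0,28.5],"roll":0,"gripper":0.35},{"slide":[-13.2,0,30],"roll":0,"gripper":0.35},{"slide":[-13.2,0,30],"roll":0,"gripper":0.35},{"slide":[-13.2,0,30],"roll":0,"gripper":0.35}]'

```text
clock: 19.48
position: [0.64, -0.0309, 0.1511]
ee_rot: [0.502, 3.101, 0.0]
force: [-0.3, -0.3, -2.6]
width: 0.538
```

```bash
python3 - <<'E'
from h import *
uc=(13.3,.1,31.6)
goto(*deckgoal(34,uc),161.65);rel('w17')
E
```

```text
t 19.48 pos [ 0.64   -0.0309  0.1511] yaw 161.61 slide [-6.3 -0.6 12.2] roll -0.0007 F [-0.27 -0.27 -2.62] T [ 0.02  -0.034  0.005] w 49.5
block tilt -25.510061649302113 deck -25.140639172765507 angle 0.5036354641270766 top above deck mm 81.36001530986087 c [39.6781219   0.42469729  6.61152961] inl 6269 4174
```

>>> jog_arm --increments '[{"slide":[-0.4,0,1],"roll":0,"gripper":0.35},{"slide":[-0.9,0,2],"roll":0,"gripper":0.35},{"slide":[-1.3,0,3],"roll":0,"gripper":0.35},{"slide":[-1.7,0,4],"roll":0,"gripper":0.35},{"slide":[-2.1,0,5],"roll":0,"gripper":0.35},{"slide":[-2.6,0,6],"roll":0,"gripper":0.35},{"slide":[-2.8,0,6.5],"roll":0,"gripper":0.35},{"slide":[-2.8,0,6.5],"roll":0,"gripper":0.35},{"slide":[-2.8,0,6.5],"roll":0,"gripper":0.35},{"slide":[-2.8,0,6.5],"roll":0,"gripper":0.35}]'

```text
clock: 20.37
position: [0.6424, -0.0319, 0.145]
ee_rot: [-0.502, -3.101, 0.0]
force: [-3.8, -0.3, 4.5]
width: 0.536
```

```bash
python3 - <<'E'
from h import *
uc=(13.3,.1,31.6)
goto(*deckgoal(34,uc),161.65);rel('w18')
E
```

```text
t 20.37 pos [ 0.6424 -0.0319  0.145 ] yaw 161.61 slide [-3.7 -0.5  6.1] roll -0.0007 F [-3.83 -0.31  4.49] T [-0.118  1.069  0.054] w 49.3
block tilt -24.595981635350924 deck -25.03530319136051 angle 0.4741646881583496 top above deck mm 75.4456260412665 c [39.88323277  0.45432351  5.9103287 ] inl 6301 4241
```

The force is now along the face normal only, at about 7 mm from home, so the block is in the catch. I'll press on.

>>> jog_arm --increments '[{"slide":[-0.4,0,1],"roll":0,"gripper":0.35},{"slide":[-0.9,0,2],"roll":0,"gripper":0.35},{"slide":[-1.3,0,3],"roll":0,"gripper":0.35},{"slide":[-1.7,0,4],"roll":0,"gripper":0.35},{"slide":[-2.1,0,5],"roll":0,"gripper":0.35},{"slide":[-2.6,0,6],"roll":0,"gripper":0.35},{"slide":[-3,0,7],"roll":0,"gripper":0.35},{"slide":[-3.4,0,8],"roll":0,"gripper":0.35},{"slide":[-3.6,0,8.5],"roll":0,"gripper":0.35},{"slide":[-3.6,0,8.5],"roll":0,"gripper":0.35}]'

```text
clock: 21.25
position: [0.6451, -0.0328, 0.1384]
ee_rot: [-0.502, -3.1, -0.0]
force: [-14.9, 0.0, 24.6]
width: 0.54
```

```bash
python3 - <<'E'
from h import *
uc=(13.3,.1,31.6)
goto(*deckgoal(34,uc),161.65);rel('w19')
E
```

```text
t 21.25 pos [ 0.6451 -0.0328  0.1384] yaw 161.61 slide [-0.8 -0.5 -0.5] roll -0.0007 F [-14.93   0.    24.61] T [-0.368  3.445 -0.097] w 49.7
block tilt -25.05832514777313 deck -25.096543389303022 angle 0.07722857970734533 top above deck mm 68.02069567907468 c [39.76725498  0.45536217  6.12011495] inl 6309 4255
```

View pics/w19.png

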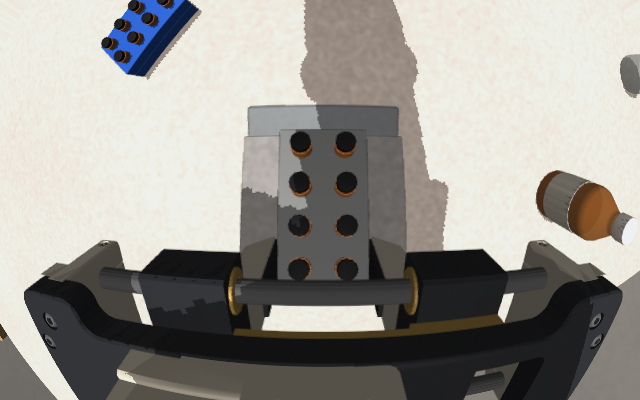

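The vial block is home: its top is 68.02 mm above the deck (2 × 34 mm) and it is 0.08° off parallel. Next I'll release and lift.

>>> jog_arm --increments '[{"slide":[0.5,0,-1.5],"roll":0,"gripper":0.35},{"slide":[0.5,0,-1.5],"roll":0,"gripper":0.6},{"slide":[0.5,0,-1.5],"roll":0,"gripper":0.8},{"slide":[0.5,0,-1.5],"roll":0,"gripper":0.8},{"slide":[0.5,0,-1.5],"roll":0,"gripper":0.8},{"slide":[0.5,0,-15],"roll":0,"gripper":0.8},{"slide":[0.5,0,-40],"roll":0,"gripper":0.8},{"slide":[0.5,0,-75],"roll":0,"gripper":0.8},{"slide":[0.5,0,-110],"roll":0,"gripper":0.8},{"slide":[0.5,0,-120],"roll":0,"gripper":0.8}]'

```text
clock: 22.13
position: [0.648, -0.0328, 0.2618]
ee_rot: [0.501, 3.094, 0.002]
force: [1.1, -1.1, 1.0]
width: 0.798
```

>>> jog_arm --increments '[{"slide":[0,0,0],"roll":0,"gripper":0.8},{"slide":[0,0,0],"roll":0,"gripper":0.8},{"slide":[0,0,0],"roll":0,"gripper":0.8},{"slide":[0,0,0],"roll":0,"gripper":0.8},{"slide":[0,0,0],"roll":0,"gripper":0.8},{"slide":[0,0,0],"roll":0,"gripper":0.8},{"slide":[0,0,0],"roll":0,"gripper":0.8},{"slide":[0,0,0],"roll":0,"gripper":0.8},{"slide":[0,0,0],"roll":0,"gripper":0.8},{"slide":[0,0,0],"roll":0,"gripper":0.8}]'

```text
clock: 22.97
position: [0.6455, -0.0328, 0.2561]
ee_rot: [-0.502, -3.101, -0.0]
force: [-0.4, -0.1, 0.2]
width: 0.8
```

```bash
python3 - <<'E'
from h import *
np.set_printoptions(precision=2,suppress=True)
s,im=snap('wrist','w20');print(s['clock'],s['position'],s['force'])
snap('side','s20');snap('scene','c20')
f=lambda q:cv2.resize(q,None,fx=4,fy=4,interpolation=cv2.INTER_CUBIC)
cv2.imwrite('pics/m20.png',np.hstack([f(cv2.imread('pics/s20.png')[110:230,255:355]),f(cv2.imread('pics/c20.png')[110:230,225:325])]))
E
```

```text
22.9667 [ 0.65 -0.03  0.26] [-0.39 -0.1   0.2 ]
```

View pics/w20.png

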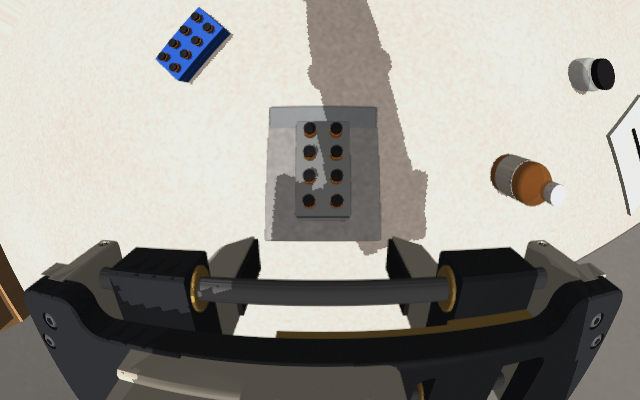

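View pics/m20.png

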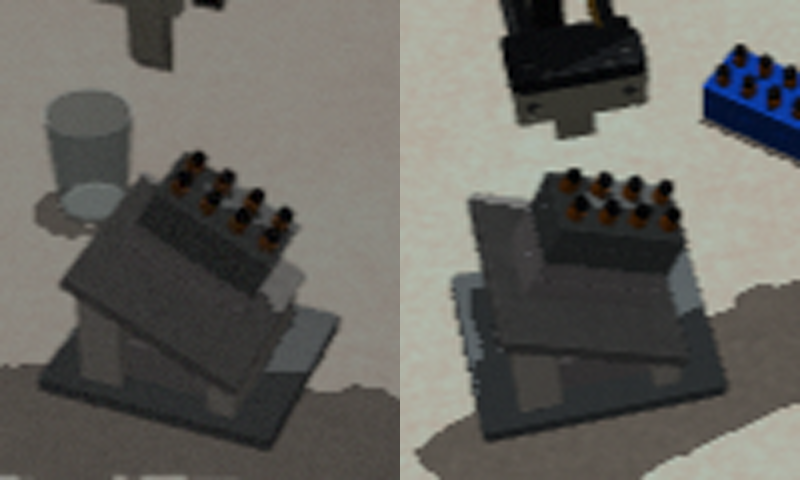

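The pictures show the vial block stacked on the spacer on the dock, with the gripper clear above. One depth check of the stack with the gripper away, then I'll hand in.

```bash
python3 - <<'E'
from h import *
im=load('w20')
B,cb,nb=plane(wcloud(im,298,125,348,214),it=2000)
Dk,cd,nd=plane(np.vstack([wcloud(im,272,132,290,235),wcloud(im,357,132,374,235)]))
print('stack',(cd-cb)@nd*1e3,'angle',np.degrees(np.arccos(min(1,nb@nd))),len(B),len(Dk))
for a,b,box in(('side0','s20',dict(bot=(235,225,275,285),jar=(280,315,320,365))),('scene0','c20',dict(beak=(195,135,228,178)))):
    for k,x in box.items():
        m=[];
        for t in(a,b):
            P,_=cloud(load(t),*x);m.append(P[P[:,2]>.04].mean(0))
        print(k,(m[1]-m[0])*1e3)
print(arm.sign_off())
E
```

```text
stack 68.00520903524344 angle 0.05942333401497993 3085 3450
bot [-0.08310352  0.00884674 -0.21830257]
jar [-0.01819194  0.07116962 -0.21911718]
beak [-0.01065141 -0.15334541 -0.42471629]
the job is handed in; nothing more can be done
None
```

Both blocks are seated on the sloped dock and released, and the job is handed in; the robot's clock read about 23 s of the 61 s allowed. The hand-in gives no verdict, so the result rests on my own checks.

- **How:** The tool always points down, so I gripped each block lightly near one end and lifted that end until the block sat at the dock's 25° slope. I then clamped it hard and pressed it home along the face normal: the spacer first, then the vial block.
- **Seating:** After pressing, the spacer's top measured 34.0 mm above the face and 0.09° off parallel. With the gripper clear, the whole stack measured 68.0 mm (2 × 34 mm) and 0.06° off parallel. I did not measure sideways position and twist again after release, but the blocks look centred in the pictures and are held by the studs.
- **Bystanders:** The bottle, beaker and jar show less than 0.5 mm of change between the first and last images. I did not touch the blue look-alike.
- **Disagreements:** My dock estimates from the fixed cameras and from the wrist camera differed by about 4 mm, and I used the wrist one. The spacer first bore on the stud tapers with about 4 N of side force in each tool axis, so I shifted it about 0.7 mm and pressed on. No check failed.

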